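# Set out the sample gift set on the packing board

## Task

Set out the sample set on the cardboard board with the printed squares, where the bottle and the white tub already stand in the row nearer the robot: stand the round can in the square between the bottle and the tub, the glass jar in the square directly behind the bottle (on the side away from the robot) and the paper carton in the square directly behind the tub, each upright and centred in its square, the carton squared up with the lines. Then lay the flat tin centred on top of the can, its long side running along the row from bottle to tub. Leave the bottle, the tub, the tape roll and the stapler where they are.

Things in the scene. Friction and masses are not known exactly. Their poses are not given: they have to be found in the camera images.
- board: Fixed flat brown cardboard board, 210 (its x) x 320 (its y) x 5 mm; origin at the centre of its underside; x points away from the robot, y to the robot's left, turned up to 0.25 rad. Six 80 mm squares are printed on top in flat black lines: centres at x = -55 mm (nearer row) and +55 mm (row behind), y = -110, 0 and +110 mm.
- bottle: Small amber glass bottle with a neck and black cap, 48 mm diameter, 110 mm tall, standing loose on the board in one of the two end squares of the nearer row (left or right varies). Origin at the centre of its underside, z up. Stays where it is.
- tub: Squat white plastic tub with a lid that has a grey disc on top, 68 mm diameter at the lid, 54 mm tall, standing loose on the board in the other end square of the nearer row. Origin at the centre of its underside, z up. Stays where it is.
- can: Round steel can with a paper wrapper with a blue band, 58 mm diameter, 56 mm tall, about 0.18 kg, flat steel top. Stands on the bench beside the board. Origin at the centre of its underside, z up.
- jar: Green glass jar with a paper label and a brass-coloured lid, round, 48 mm diameter, 84 mm tall, about 0.17 kg. Stands on the bench beside the board. Origin at the centre of its underside, z up.
- carton: Upright paper carton, closed, white with a blue band, 62 mm (its x) by 42 mm (its y) by 85 mm tall, about 0.12 kg, rigid. Stands on the bench beside the board, turned any way. Origin at the centre of its underside, z up.
- flat_tin: Flat rectangular metal tin with a pull tab (1.5 mm high) on top, 96 mm (its x) by 54 mm (its y) by 22 mm thick, about 0.13 kg. Lies flat on the bench beside the board, turned any way. Origin at the centre of its underside, z up.
- tape_roll: Bystander: roll of orange packing tape lying flat, 100 mm outside diameter, 48 mm high, loose on the bench beside the far end of the board on the robot's right. Origin at the centre of its underside.
- stapler: Bystander: black stapler, 35 mm by 130 mm (its y), 44 mm high, loose on the bench beside the far end of the board on the robot's left. Origin at the centre of its underside.
There are look-alikes about, which are no part of the job. Leave any red look-alike of the can alone.

How it is judged (in metres and radians):
At the end, for the whole second after the job is handed in: Can between bottle and tub, jar behind bottle, carton behind tub: each upright, within 15 mm of its square's centre along each board axis; tin level on the can within 12 mm of its centre; tin and carton within 0.25 rad of the board's directions; bottle and tub in place; all at rest (x of can in the frame of board between -0.07 and -0.04 m and y of can in the frame of board between -0.015 and 0.015 m and z of can in the frame of board between 0.001 and 0.009 m and x of jar in the frame of board between 0.04 and 0.07 m and z of jar in the frame of board between 0.001 and 0.009 m and x of carton in the frame of board between 0.04 and 0.07 m and z of carton in the frame of board between 0.001 and 0.009 m and z of flat_tin in the frame of board between 0.057 and 0.065 m and horizontal distance between flat_tin and can below 0.012 m and angle between the x axis of flat_tin and the y axis of board, either way round below 0.25 rad and (angle between the x axis of carton and the x axis of board, either way round below 0.25 rad or angle between the x axis of carton and the y axis of board, either way round below 0.25 rad) and ((x of bottle in the frame of board between -0.07 and -0.04 m and y of bottle in the frame of board between 0.095 and 0.125 m and x of tub in the frame of board between -0.07 and -0.04 m and y of tub in the frame of board between -0.125 and -0.095 m and y of jar in the frame of board between 0.095 and 0.125 m and y of carton in the frame of board between -0.125 and -0.095 m) or (x of bottle in the frame of board between -0.07 and -0.04 m and y of bottle in the frame of board between -0.125 and -0.095 m and x of tub in the frame of board between -0.07 and -0.04 m and y of tub in the frame of board between 0.095 and 0.125 m and y of jar in the frame of board between -0.125 and -0.095 m and y of carton in the frame of board between 0.095 and 0.125 m)) and angle between each of can, jar, carton, flat_tin, bottle, tub's own z axis and vertical below 0.1 rad and linear speed of each of can, jar, carton, flat_tin, bottle, tub below 0.02 m/s and angular speed of each of can, jar, carton, flat_tin, bottle, tub below 0.2 rad/s); the robot touches nothing.
It fails at once if the bottle is knocked over or pushed out of place (more than 12 mm) (distance of bottle from where it was at the start of the episode above 0.012 m or angle between bottle's own z axis and vertical above 0.4 rad).
It fails at once if the tub is knocked over or pushed out of place (more than 12 mm) (distance of tub from where it was at the start of the episode above 0.012 m or angle between tub's own z axis and vertical above 0.4 rad).
It fails at once if the tape roll is knocked over or pushed out of place (more than 20 mm) (distance of tape_roll from where it was at the start of the episode above 0.02 m or angle between tape_roll's own z axis and vertical above 0.4 rad).
It fails at once if the stapler is knocked over or pushed out of place (more than 20 mm) (distance of stapler from where it was at the start of the episode above 0.02 m or angle between stapler's own z axis and vertical above 0.4 rad).
It also fails if it takes over 115 s, if anything falls off the work surface, if the arm or the gripper's body presses on something with over 40 N, if the wrist force passes 120 N, or if a joint passes its speed limit or range.

## Robot

A 6-joint arm with a two-finger parallel gripper is mounted at the origin on the work surface. World frame = base frame: x ahead of the robot, y to its left, z up, the work surface at z = 0. Lengths are in m, angles in degrees, forces in N, time in s.
With the tool pointing down it reaches from about 0.35 to 0.975 m from the base axis. Payload 7.1 kg.
Tool frame: the origin (TCP) lies midway between the tips of the shut fingers; the grasp point (between the pads) lies 19 mm behind it; z points along the fingers, y is the direction in which the jaws open and shut (so a half turn about z gives the same grasp; the last joint's range is limited). The gripper opens to 88 mm and grips with 3 to 60 N. Pads are 20 mm wide; open, the fingers measure 115 mm over their backs; the gripper's body (75 mm by 178 mm) begins 61 mm behind the grasp point.
Start: joints at [76.031, 24.242, 93.386, -0, 62.372, -1.089], TCP at [0.139, 0.609, 0.223] pointing down, gripper open.
Joint ranges: [-172.04, 172.04], [-51.8, 120.97], [4.93, 147.93], [-75.15, 255.16], [6.16, 154.13], [-145.62, 145.62]. Speed limits (degrees/s): [136.94, 136.94, 172.46, 180, 180, 180].

## Interface

Orientations are given as [roll, pitch, yaw] about the fixed x, y, z axes, in that order (R = Rz(yaw) Ry(pitch) Rx(roll)).
In Python, from rig import ctrl, grab_frame, get_calibration, job gives the robot as it stands. The module is installed in compiled form; this text tells all that it offers.
- The arm moves only by the tool drive_tool, never from a script. Its argument "motion" is a list of rows, each a list of 7 numbers: the shift along the world's x, y, z in mm, then the turn, a rotation vector about the world's x, y, z in rad, then the closure in counts, from 0 (fully open) to 255 (shut). A call has 1 to 12 rows; each row shifts and turns the pose as measured when the row begins; what a row does not reach is not made up. A row lasts 1/12 s, in which the tool goes at most 41.7 mm and 7.16 degrees, less where a joint would pass 70% of its speed; a pose out of reach is approached as far as the arm can. A call with a gripper value outside its range is refused whole. The fingers move at their own pace and stop on an object; "grip_force" is the grip in N (left out, the last holds). Time passes only in rows, so rows that do not move let the fingers close. It gives the time, the measured TCP pose, the force and the opening at its end, in the units of the state.
- ctrl.get_state(): the state, without advancing time (a new reading comes with each control period).
- grab_frame(name): name is "scene" or "top" or "wrist"; returns the picture (384x512x3 uint8, red, green, blue); there is no depth.
- get_calibration(name): a dict with "intrinsics" (3x3 intrinsics, pixels), "R" (3x3) and "t" (3): a world point X has camera coordinates R X + t; the wrist camera has in their place "tool_from_camera" (4x4, takes a point from camera to tool coordinates, whose origin is the TCP and whose axes are the flange's). Camera axes: x right, y down, z forward; pixel columns grow to the right and rows downward; lengths in m; the calibration is good to about 2 mm. A picture is of the moment at which its call begins: read the wrist's pose just before it. get_calibration takes no time and is no camera call.
- job.job_done(): hands the job in, once; it reports no verdict.
The state is a dict: "time_s": time; "joint_pos": joint angles; "qd": joint speeds; "joint_torque": joint torques, N m; "eef_pos": TCP position; "ee_rot": TCP orientation; "contact_force": force on the tool from outside, world axes, zero at the start; "torque": the same for the moment, N m; "grip_width": finger opening in m.
Only numpy, scipy, OpenCV 4.12 (cv2) and the standard library are available. Lean on these libraries where they do the work, as an engineer would, in place of code of your own. Each camera call takes 0.05 s, during which the arm holds its last target.

## Working session

There is one attempt and no reset: what is moved stays moved. The work goes in short steps, Python scripts to look and compute and a tool call to move; the robot and the scene stay as the last step left them, time stands still between calls to the robot, and variables do not carry over. Pictures are saved under pics/ and viewed, and the job is handed in when it is done.

Besides the shell and the picture viewer there is one more tool, called after "Emit:" as name(argument=value, ...), one argument or row to a line, values as JSON. drive_tool: Moves the arm, as the interface text tells. Its arguments: {"type":"object","properties":{"motion":{"type":"array","items":{"type":"array","items":{"type":"number"}}},"grip_force":{"type":"number"}},"required":["motion"]}

```bash
ls; mkdir -p pics
python3 - <<'E'
from rig import ctrl, grab_frame, get_calibration, job
import cv2,numpy as np
np.set_printoptions(precision=4,suppress=True)
print(ctrl.get_state())
for n in ["scene","top","wrist"]:
    im=grab_frame(n); cv2.imwrite(f"pics/{n}0.png",cv2.resize(im[:,:,::-1],None,fx=1.5,fy=1.5)); print(n,get_calibration(n))
    np.save(f"pics/{n}0.npy",im)
E
```

```text
pics
{'time_s': 0.0, 'joint_pos': array([76.0324, 24.2843, 93.4315,  0.    , 62.3708, -1.0895]), 'qd': array([ 0.0254,  0.0154, -0.1582,  0.0249,  0.0932, -0.0673]), 'joint_torque': array([  0.0017, -54.4657, -27.366 ,   0.0644,   0.023 ,  -0.0001]), 'eef_pos': array([0.1391, 0.6087, 0.2219]), 'ee_rot': array([-179.9134,   -0.0017,  167.1219]), 'contact_force': array([-0.5975,  0.0134, -0.3918]), 'torque': array([ 0.0562, -0.0324, -0.012 ]), 'grip_width': 0.0877134570805873}
scene {'intrinsics': array([[364.4672,   0.    , 253.3287],
       [  0.    , 364.4672, 190.3398],
       [  0.    ,   0.    ,   1.    ]]), 'R': array([[ 0.4475,  0.8942,  0.0145],
       [ 0.7506, -0.3667, -0.5497],
       [-0.4862,  0.2568, -0.8352]]), 't': array([-0.2759, -0.3586,  1.342 ])}
top {'intrinsics': array([[475.0092,   0.    , 249.3454],
       [  0.    , 475.0092, 190.9762],
       [  0.    ,   0.    ,   1.    ]]), 'R': array([[ 0.0202, -0.9998,  0.004 ],
       [-0.9886, -0.0205, -0.1489],
       [ 0.149 , -0.001 , -0.9888]]), 't': array([0.029 , 0.5335, 1.4243])}
wrist {'intrinsics': array([[275.4266,   0.    , 257.2707],
       [  0.    , 275.4266, 190.8123],
       [  0.    ,   0.    ,   1.    ]]), 'tool_from_camera': array([[-0.0002, -0.9564, -0.2921,  0.0803],
       [ 1.    , -0.    , -0.0005,  0.0015],
       [ 0.0004, -0.2921,  0.9564, -0.1626],
       [ 0.    ,  0.    ,  0.    ,  1.    ]])}
```

View pics/top0.png

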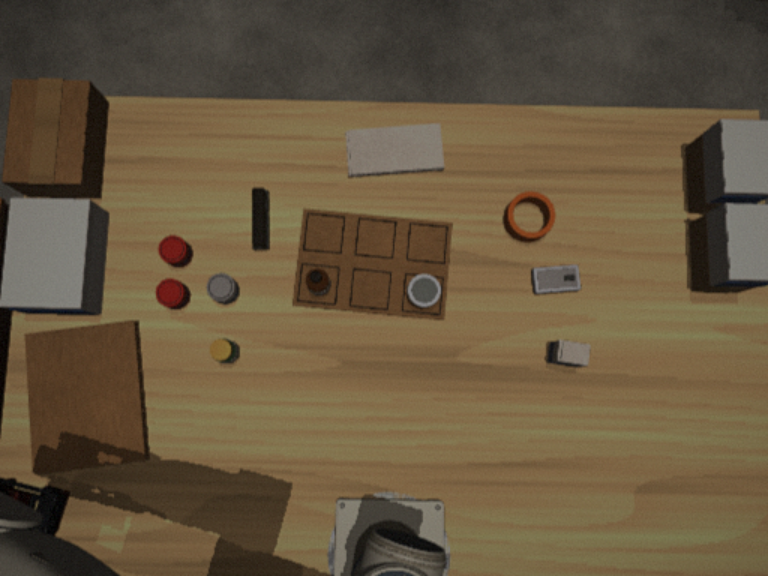

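View pics/scene0.png

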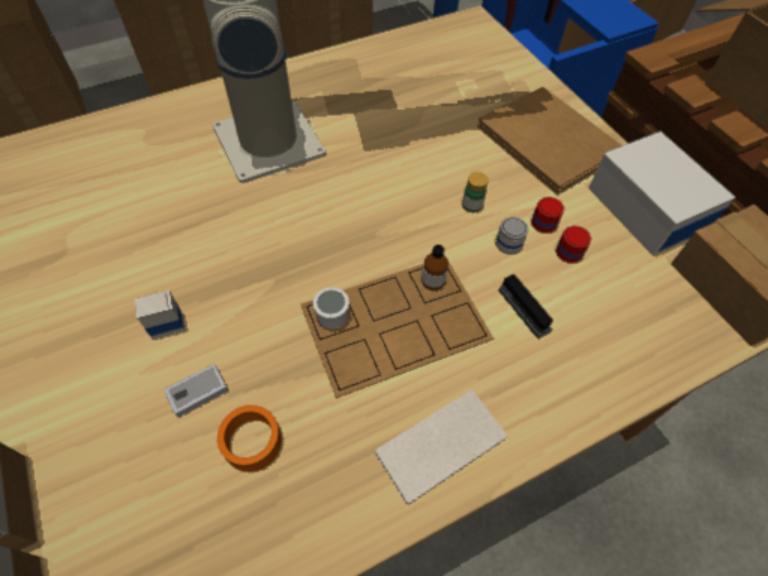

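View pics/wrist0.png

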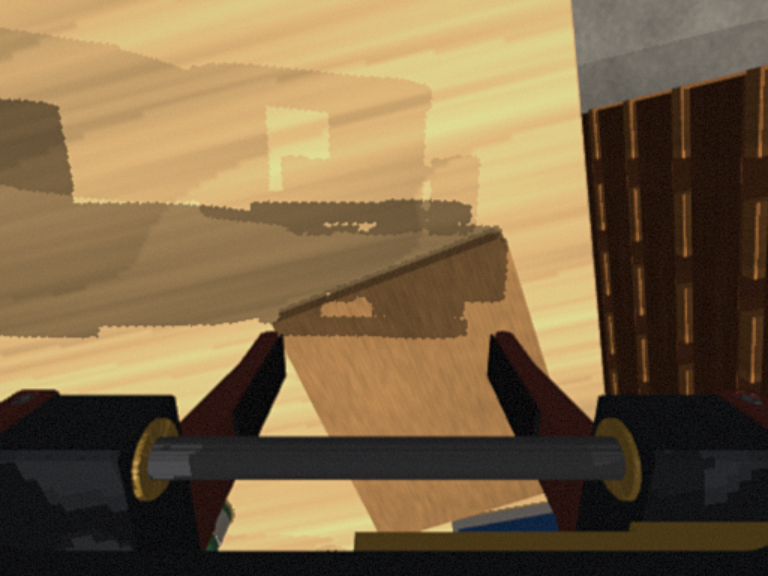

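Top view, in 1.5x pixels. The only can candidates are the steel-topped one at (222,288) and two red look-alikes at (174,250) and (171,293); by the description the can is the one at (222,288). The rest are unambiguous:
- Jar (222,350), carton (572,353), tin (556,279)
- Bottle (318,280), on the left, and tub (424,290)
- Stapler (260,218) and tape roll (530,216)

Next I take close crops.

```bash
cat > h.py <<'E'
import numpy as np,cv2
from rig import ctrl, grab_frame, get_calibration, job
np.set_printoptions(precision=4,suppress=True)
def cast(n,uv,z):
    c=get_calibration(n); uv=np.atleast_2d(uv).astype(float)
    d=np.c_[uv,np.ones(len(uv))]@np.linalg.inv(c["intrinsics"]).T@c["R"]
    o=-c["R"].T@c["t"]
    return o+d*((z-o[2])/d[:,2])[:,None]
def proj(n,X):
    c=get_calibration(n); p=(np.atleast_2d(X)@c["R"].T+c["t"])@c["intrinsics"].T
    return p[:,:2]/p[:,2:]
E
python3 - <<'E'
import numpy as np,cv2
t=np.load('pics/top0.npy')[:,:,::-1];s=np.load('pics/scene0.npy')[:,:,::-1]
f=lambda im,x0,y0,w,h,k: cv2.resize(im[y0:y0+h,x0:x0+w],(w*k,h*k),interpolation=cv2.INTER_CUBIC)
cv2.imwrite('pics/c1.png',f(t,95,125,100,130,4))
cv2.imwrite('pics/c2.png',f(t,190,130,120,90,6))
cv2.imwrite('pics/c3.png',f(t,340,160,65,95,6))
cv2.imwrite('pics/c4.png',f(s,290,100,120,130,4))
E
```

```text
(no output)
```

View pics/c1.png

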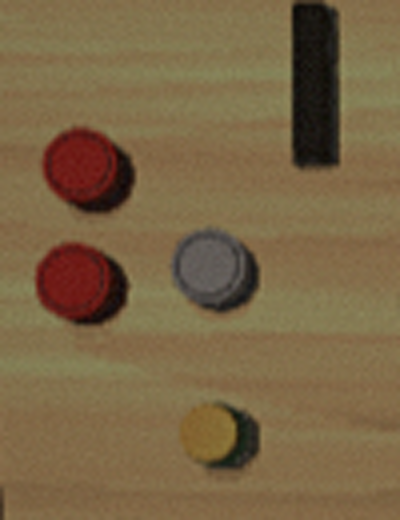

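View pics/c2.png

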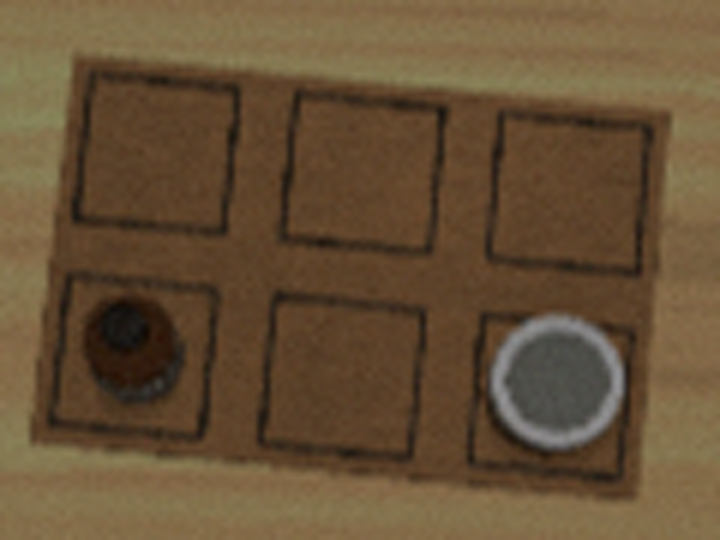

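View pics/c3.png

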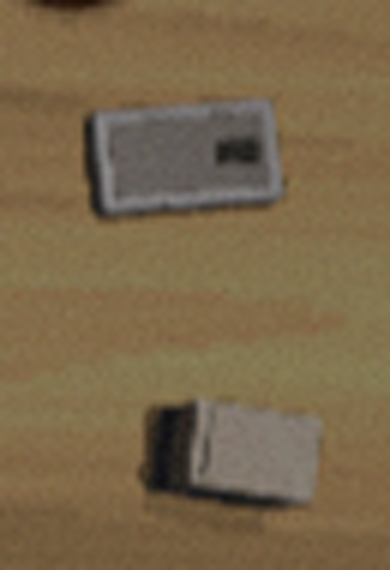

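View pics/c4.png

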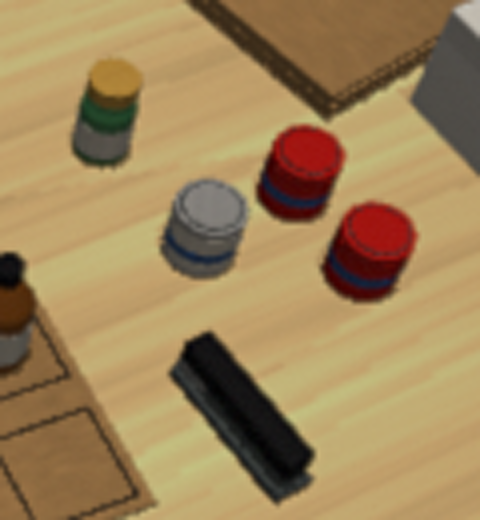

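```bash
cat > m.py <<'E'
from h import *
t=np.load('pics/top0.npy')
# board: printed square outer corners read from crop c2 (x6)
P=np.array([[75,55],[672,112],[637,497],[31,443],[92,72],[240,86],[222,233],[75,221],[500,112],[654,126],[640,273],[488,259],[276,293],[427,309],[411,457],[260,444],[66,273],[202,438],[632,329],[470,463]])/6.0+[190,130]
h=.041;B=[[.105,.16],[.105,-.16],[-.105,-.16],[-.105,.16]]
def sq(x,y,a): return [[x+h,y+h],[x+h,y-h],[x-h,y-h],[x-h,y+h]]
B+=sq(.055,.11,0)+sq(.055,-.11,0)+sq(-.055,0,0)+[[-.055+h,.11+h],[-.055-h,.11-h],[-.055+h,-.11-h],[-.055-h,-.11+h]]
B=np.array(B); W=cast('top',P,.005)[:,:2]
U,S,Vt=np.linalg.svd((B-B.mean(0)).T@(W-W.mean(0))); R=(U@Vt).T
o=W.mean(0)-R@B.mean(0); print('board',o,np.degrees(np.arctan2(R[1,0],R[0,0])),'rms mm',1e3*np.sqrt(((W-(B@R.T+o))**2).sum(1).mean()))
for n,b in dict(can=[-.055,0],jar=[.055,.11],carton=[.055,-.11],bottle=[-.055,.11],tub=[-.055,-.11]).items():
    print('goal',n,R@b+o, proj('scene',np.r_[R@b+o,.005])*1.5)
hsv=cv2.cvtColor(t,cv2.COLOR_RGB2HSV).astype(int)
def blob(x0,y0,w,hh,mask):
    m=np.zeros(t.shape[:2],np.uint8); m[y0:y0+hh,x0:x0+w]=mask[y0:y0+hh,x0:x0+w]
    m=cv2.morphologyEx(m,cv2.MORPH_OPEN,np.ones((2,2)))
    c,_=cv2.findContours(m,cv2.RETR_EXTERNAL,cv2.CHAIN_APPROX_NONE); return max(c,key=cv2.contourArea)
S,V=hsv[...,1],hsv[...,2]
for p in [(147,192),(147,233),(380,235),(367,187),(150,205),(140,215),(405,240)]: print(p,hsv[p[1],p[0]])
grey=((S<60)&(V>75)).astype(np.uint8)
can=blob(135,178,27,27,grey); print('can',cv2.minEnclosingCircle(can),cast('top',cv2.minEnclosingCircle(can)[0],.056))
lid=((hsv[...,0]<30)&(S>110)&(V>110)).astype(np.uint8)
j=blob(137,222,20,22,lid); print('jar',cv2.minEnclosingCircle(j),cast('top',cv2.minEnclosingCircle(j)[0],.084))
for nm,z,box in [('tin',.022,(352,172,40,28)),('carton',.085,(370,222,26,24))]:
    c=blob(*box,grey); W=cast('top',c[:,0],z)[:,:2].astype(np.float32)
    r=cv2.minAreaRect(W*1000); print(nm,r)
E
python3 m.py
```

```text
board [0.5873 0.0423] -4.375855440466987 rms mm 1.6111301160425904
goal can [0.5324 0.0465] [[382.0104 296.1417]]
goal jar [0.6505 0.1478] [[456.0702 323.0211]]
goal carton [ 0.6337 -0.0716] [[349.5939 361.4845]]
goal bottle [0.5408 0.1562] [[431.8987 279.2788]]
goal tub [ 0.524  -0.0632] [[329.8691 313.7661]]
(147, 192) [ 3 23 98]
(147, 233) [ 19 159 128]
(380, 235) [ 16  41 132]
(367, 187) [  7  23 102]
(150, 205) [ 22 100 135]
(140, 215) [ 19 102 132]
(405, 240) [ 17 115 129]
can ((148.0, 192.0), 9.219644546508789) [[0.5208 0.3484 0.056 ]]
jar ((145.5, 236.0), 9.708344459533691) [[0.3858 0.3429 0.084 ]]
tin ((557.4085693359375, -343.2623596191406), (54.47719192504883, 94.38436889648438), 5.644722938537598)
carton ((400.7119140625, -356.52178955078125), (60.614402770996094, 42.74018478393555), 82.41712951660156)
```

Crops confirm that the can is the grey-topped one with a blue band; the others are red, and the jar has a brass lid and green glass. Now I move over the can with the jaws along board x, to verify with the wrist camera.

Emit:
drive_tool(
  motion=[
    [32,-22,0,0,0,-0.118,0],
    [32,-22,0,0,0,-0.118,0],
    [32,-22,0,0,0,-0.118,0],
    [32,-22,0,0,0,-0.118,0],
    [32,-22,0,0,0,-0.118,0],
    [32,-22,0,0,0,-0.118,0],
    [32,-22,0,0,0,-0.118,0],
    [32,-22,0,0,0,-0.118,0],
    [32,-22,0,0,0,-0.118,0],
    [32,-22,0,0,0,-0.118,0],
    [32,-22,0,0,0,-0.118,0],
    [30,-20,0,0,0,-0.118,0],
  ],
  grip_force=20,
)

```text
time_s: 1.15
eef_pos: [0.5281, 0.3358, 0.2195]
ee_rot: [-179.8, -0.0, 83.0]
contact_force: [0.1, 0.9, -0.0]
grip_width: 0.0878
```

```bash
cat >> h.py <<'E'
from scipy.spatial.transform import Rotation as Ro
def wrist(name):
    s=ctrl.get_state(); im=grab_frame("wrist"); np.save(f'pics/{name}.npy',im); np.save(f'pics/{name}_p.npy',np.r_[s['eef_pos'],s['ee_rot']])
    cv2.imwrite(f'pics/{name}.png',cv2.resize(im[:,:,::-1],None,fx=1.5,fy=1.5)); return im,np.r_[s['eef_pos'],s['ee_rot']]
def wcast(p,uv,z):
    c=get_calibration("wrist"); T=np.eye(4);T[:3,:3]=Ro.from_euler('xyz',p[3:],degrees=True).as_matrix();T[:3,3]=p[:3]
    T=T@c["tool_from_camera"]; uv=np.atleast_2d(uv).astype(float)
    d=np.c_[uv,np.ones(len(uv))]@np.linalg.inv(c["intrinsics"]).T@T[:3,:3].T
    return T[:3,3]+d*((z-T[2,3])/d[:,2])[:,None]
E
python3 -c "
from h import *
print(wrist('w1')[1])"
```

```text
[   0.5281    0.3358    0.2195 -179.7932   -0.029    82.957 ]
```

View pics/w1.png

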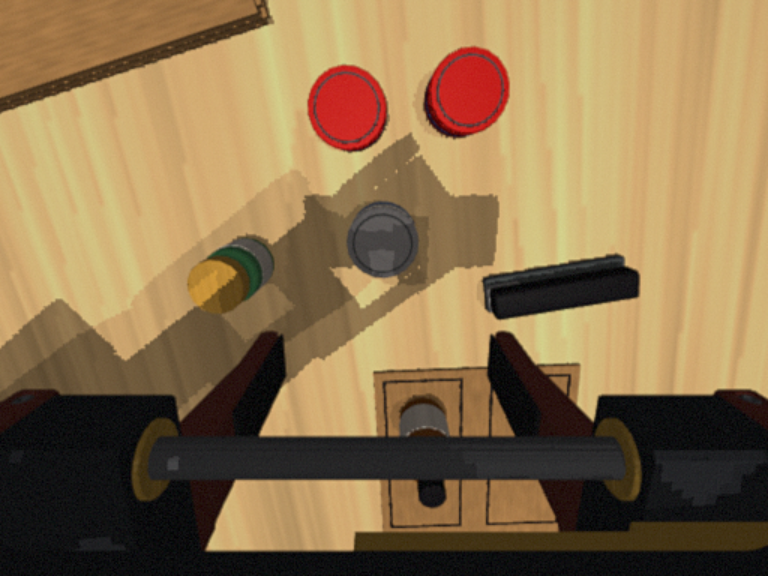

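```bash
python3 -c "
from h import *
p=np.load('pics/w1_p.npy')
print(wcast(p,np.array([382,243])/1.5,.056),wcast(p,np.array([219,286])/1.5,.084),cast('top',[147.25,233.5],.084))
print('bench base of can', cast('scene',np.array([512,228])/1.5,.056), cast('scene',np.array([478,180])/1.5,.084))
print('sq corners, left row', wcast(p,np.array([[384,381],[462,380],[462,525],[391,527],[489,378],[571,375]])/1.5,.005))
"
```

```text
[[0.5269 0.3544 0.056 ]] [[0.4015 0.3421 0.084 ]] [[0.3932 0.3381 0.084 ]]
bench base of can [[0.5302 0.3464 0.056 ]] [[0.4054 0.3371 0.084 ]]
sq corners, left row [[0.509  0.202  0.005 ]
 [0.5885 0.1935 0.005 ]
 [0.5754 0.005  0.005 ]
 [0.4934 0.0118 0.005 ]
 [0.6161 0.1924 0.005 ]
 [0.6991 0.1858 0.005 ]]
```

Emit:
drive_tool(
  motion=[
    [0,8,-20,0,0,0.02,0],
    [0,7,-30,0,0,0.02,0],
    [0,0,-30,0,0,0,0],
    [0,0,-30,0,0,0,0],
    [0,0,0,0,0,0,0],
    [0,0,0,0,0,0,0],
  ],
)

```text
time_s: 1.7
eef_pos: [0.5382, 0.3445, 0.1071]
ee_rot: [179.8, -0.2, 84.3]
contact_force: [1.0, 0.5, -0.7]
grip_width: 0.0874
```

```bash
python3 -c "
from h import *
print(wrist('w2')[1])"
```

```text
[  0.5382   0.3445   0.1071 179.7814  -0.1518  84.283 ]
```

View pics/w2.png

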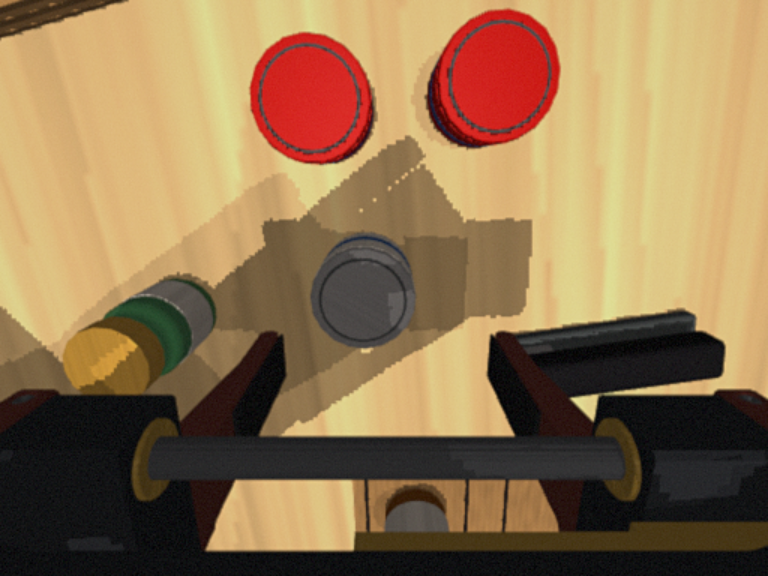

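```bash
python3 -c "
from h import *
p=np.load('pics/w2_p.npy')
print(wcast(p,np.array([363,300])/1.5,.056),ctrl.get_state()['eef_pos'])
"
```

```text
[[0.5272 0.3544 0.056 ]] [0.5378 0.3442 0.107 ]
```

Emit:
drive_tool(
  motion=[
    [-6,6,-5,0,0,0.02,0],
    [-5,4,-5,0,0,0,0],
    [0,0,-20,0,0,0,0],
    [0,0,-25,0,0,0,0],
    [0,0,-20,0,0,0,0],
    [0,0,-6,0,0,0,0],
    [0,0,0,0,0,0,0],
    [0,0,0,0,0,0,0],
  ],
)

```text
time_s: 2.42
eef_pos: [0.5292, 0.3628, 0.0351]
ee_rot: [178.9, -0.8, 85.8]
contact_force: [-0.5, 0.2, -0.7]
grip_width: 0.0881
```

```bash
cat >> h.py <<'E'
def to(x=None,y=None,z=None,yaw=None):
    s=ctrl.get_state(); p=s['eef_pos']; e=s['ee_rot']
    R=Ro.from_euler('xyz',e,degrees=True); G=Ro.from_euler('xyz',[180,0,e[2] if yaw is None else yaw],degrees=True)
    t=[p[i] if v is None else v for i,v in enumerate([x,y,z])]
    print('t',s['time_s'],'d mm',1e3*(np.array(t)-p),'rv',(G*R.inv()).as_rotvec(),'pos',p,'rot',e,'w',s['grip_width'],'F',s['contact_force'])
E
python3 -c "
from h import *
to(.527,.354,.022,85.6)"
```

```text
t 2.4167 d mm [ -2.1888  -8.8077 -13.115 ] rv [-0.013   0.0194 -0.0039] pos [0.5292 0.3628 0.0351] rot [178.9497  -0.8258  85.8309] w 0.08812849285447617 F [-0.467   0.2162 -0.7391]
```

Emit:
drive_tool(
  motion=[
    [-2,-9,-13,-0.013,0.019,-0.004,0],
    [0,0,0,0,0,0,0],
    [0,0,0,0,0,0,0],
  ],
)

```text
time_s: 2.67
eef_pos: [0.5287, 0.3548, 0.0248]
ee_rot: [179.8, -0.1, 85.6]
contact_force: [0.2, 0.7, 0.6]
grip_width: 0.0876
```

```bash
python3 -c "
from h import *
to(.527,.354,.022,85.6)"
```

```text
t 2.6667 d mm [-1.7085 -0.7928 -2.7743] rv [-0.0018  0.0032 -0.0004] pos [0.5287 0.3548 0.0248] rot [179.8265  -0.1161  85.6211] w 0.08757808818513904 F [0.1523 0.6944 0.5921]
```

Emit:
drive_tool(
  motion=[
    [-1,0,-2,0,0,0,255],
    [0,0,0,0,0,0,255],
    [0,0,0,0,0,0,255],
    [0,0,0,0,0,0,255],
    [0,0,0,0,0,0,255],
    [0,0,0,0,0,0,255],
  ],
  grip_force=20,
)

```text
time_s: 3.17
eef_pos: [0.5286, 0.3548, 0.0241]
ee_rot: [179.7, -0.2, 85.6]
contact_force: [0.4, -0.7, -2.1]
grip_width: 0.058
```

Emit:
drive_tool(
  motion=[
    [0,0,30,0,0,0,255],
    [0,0,40,0,0,0,255],
    [0,0,40,0,0,0,255],
    [0,0,40,0,0,0,255],
    [0,0,20,0,0,0,255],
    [0,-20,0,0,0,0,255],
    [1,-40,0,0,0,0,255],
    [1,-40,0,0,0,0,255],
    [1,-40,0,0,0,0,255],
    [1,-40,0,0,0,0,255],
    [1,-40,0,0,0,0,255],
    [1,-25,0,0,0,0,255],
  ],
)

```text
time_s: 4.17
eef_pos: [0.5296, 0.1051, 0.2009]
ee_rot: [179.7, -0.2, 86.2]
contact_force: [0.1, -0.1, -1.9]
grip_width: 0.0576
```

```bash
python3 -c "
from h import *
to(.538,.05,.2,85.6)"
```

```text
t 4.1667 d mm [  8.4398 -55.0658  -0.8624] rv [-0.0025  0.0049 -0.0106] pos [0.5296 0.1051 0.2009] rot [179.7282  -0.1619  86.2069] w 0.057583805745889574 F [ 0.0879 -0.091  -1.8528]
```

Emit:
drive_tool(
  motion=[
    [4,-25,0,0,0,-0.01,255],
    [4,-20,0,0,0,0,255],
    [0,0,0,0,0,0,255],
    [0,0,0,0,0,0,255],
    [0,0,0,0,0,0,255],
  ],
)

```text
time_s: 4.58
eef_pos: [0.5359, 0.0522, 0.2006]
ee_rot: [179.8, -0.1, 85.2]
contact_force: [-0.3, -0.3, -2.4]
grip_width: 0.0578
```

```bash
python3 -c "
from h import *
to(.538,.05,.2,85.6);wrist('w3')"
```

```text
t 4.5833 d mm [ 2.0846 -2.1992 -0.6492] rv [-0.0016  0.0034  0.0076] pos [0.5359 0.0522 0.2006] rot [179.8106  -0.1076  85.1662] w 0.057780324149979634 F [-0.3359 -0.328  -2.3534]
```

View pics/w3.png

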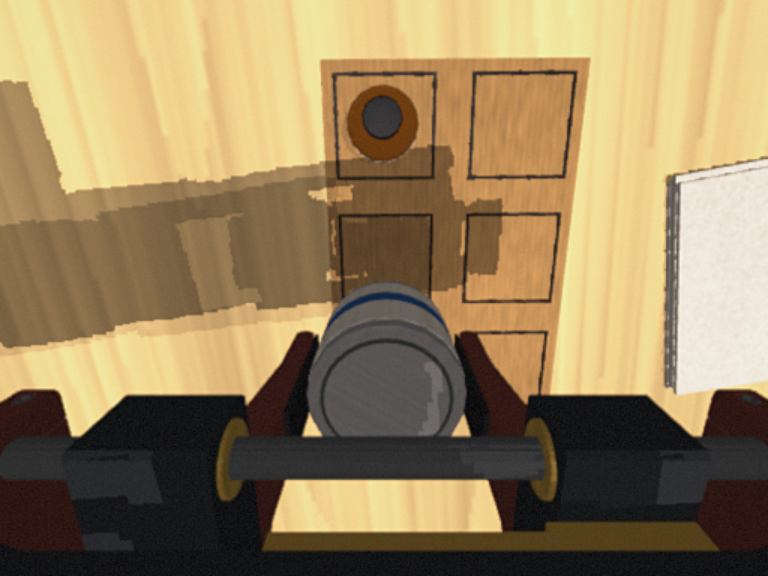

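```bash
cat > fit.py <<'E'
from h import *
def fit(W,B):
    B=np.array(B)
    U,S,Vt=np.linalg.svd((B-B.mean(0)).T@(W-W.mean(0))); R=(U@Vt).T
    o=W.mean(0)-R@B.mean(0)
    print('board',o,np.degrees(np.arctan2(R[1,0],R[0,0])),'res mm\n',1e3*(W-(B@R.T+o)))
    for n,b in dict(can=[-.055,0],jar=[.055,.11],carton=[.055,-.11],bottle=[-.055,.11]).items(): print('goal',n,R@b+o)
E
python3 -c "
from fit import *
p=np.load('pics/w3_p.npy')
P=np.array([[333,73],[437,73],[433,178],[337,178],[473,71],[577,71],[565,178],[470,177],[340,215],[433,214],[469,213],[559,213],[551,302],[463,301],[321,60],[590,58]])/1.5
a,b=.0405,.0405
B=[[-.055-a,.11+a],[-.055+a,.11+a],[-.055+a,.11-a],[-.055-a,.11-a],[.055-a,.11+a],[.055+a,.11+a],[.055+a,.11-a],[.055-a,.11-a],[-.055-a,a],[-.055+a,a],[.055-a,a],[.055+a,a],[.055+a,-a],[.055-a,-a],[-.105,.16],[.105,.16]]
fit(wcast(p,P,.005)[:,:2],B)
print('held',wcast(p,np.array([387,385])/1.5,p[2]+.032), wcast(p,np.array([382,117])/1.5,.115))
"
```

```text
board [0.592  0.0451] -4.375858595525082 res mm
 [[-0.2953 -0.0981]
 [ 0.1603 -0.7572]
 [-0.8792  0.6409]
 [-0.4506  1.2774]
 [-0.5829  0.5033]
 [-0.0873 -0.1582]
 [ 0.0729 -0.3536]
 [ 1.2164  1.0381]
 [ 0.6722 -0.6773]
 [-0.2086 -0.4369]
 [ 1.8098  0.0009]
 [-1.662  -0.3956]
 [ 0.203  -0.6342]
 [ 0.4149  1.0661]
 [ 0.2736 -0.449 ]
 [-0.6574 -0.5666]]
goal can [0.5372 0.0493]
goal jar [0.6553 0.1506]
goal carton [ 0.6385 -0.0688]
goal bottle [0.5456 0.159 ]
held [[0.537  0.0572 0.2326]] [[0.5432 0.1569 0.115 ]]
```

Emit:
drive_tool(
  motion=[
    [0,-4,-10,0,0,0.007,255],
    [0,0,-25,0,0,0,255],
    [0,0,-30,0,0,0,255],
    [0,0,-30,0,0,0,255],
    [0,0,-25,0,0,0,255],
    [0,0,-15,0,0,0,255],
    [0,0,0,0,0,0,255],
    [0,0,0,0,0,0,255],
    [0,0,0,0,0,0,255],
  ],
)

```text
time_s: 5.38
eef_pos: [0.5346, 0.0561, 0.0577]
ee_rot: [179.7, -0.2, 86.5]
contact_force: [-0.3, 0.2, -0.8]
grip_width: 0.0578
```

```bash
python3 -c "
from h import *
to(.536,.048,.030,85.6);wrist('w4')"
```

```text
t 5.3833 d mm [  1.3923  -8.1003 -27.6921] rv [-0.0026  0.006  -0.0161] pos [0.5346 0.0561 0.0577] rot [179.6684  -0.1699  86.5245] w 0.057828011520709516 F [-0.3341  0.2411 -0.8176]
```

View pics/w4.png

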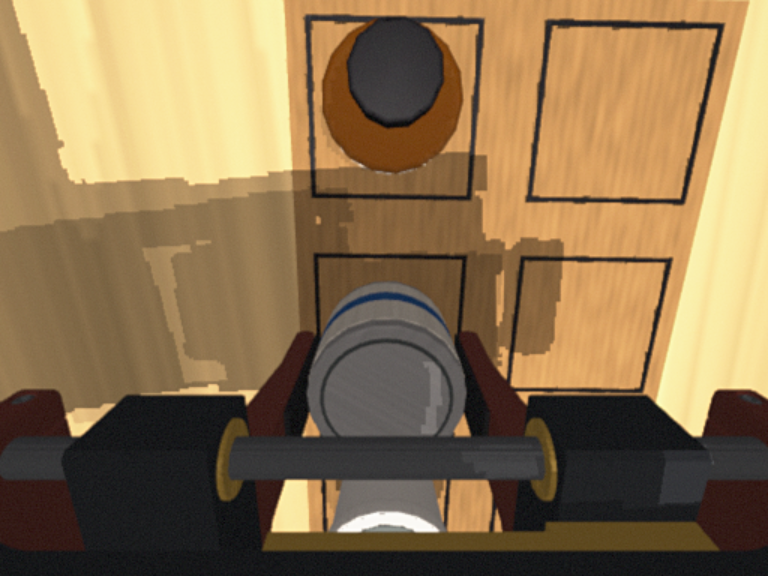

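Emit:
drive_tool(
  motion=[
    [1,-8,-5,-0.002,0.006,-0.016,255],
    [0,0,0,0,0,0,255],
    [0,0,-15,0,0,0,255],
    [0,0,0,0,0,0,255],
    [0,0,0,0,0,0,255],
  ],
)

```text
time_s: 5.85
eef_pos: [0.5404, 0.0474, 0.0424]
ee_rot: [179.4, -0.1, 85.5]
contact_force: [0.2, 0.4, -1.5]
grip_width: 0.0578
```

```bash
python3 -c "
from h import *
to(.536,.048,.030,85.6)"
```

```text
t 5.85 d mm [ -4.4002   0.6458 -12.3804] rv [-0.001   0.0102  0.0018] pos [0.5404 0.0474 0.0424] rot [179.4223  -0.1014  85.4984] w 0.057849478548718976 F [ 0.1712  0.4127 -1.5088]
```

Emit:
drive_tool(
  motion=[
    [-4,0,-4,-0.001,0.01,0.002,255],
    [0,0,0,0,0,0,255],
    [0,0,-5,0,0,0,255],
    [0,0,0,0,0,0,255],
    [0,0,0,0,0,0,255],
  ],
)

```text
time_s: 6.27
eef_pos: [0.5375, 0.0471, 0.0352]
ee_rot: [179.8, -0.0, 85.6]
contact_force: [-0.4, -0.9, -1.2]
grip_width: 0.0579
```

```bash
python3 -c "
from h import *
to(.536,.048,.030,85.6)"
```

```text
t 6.2667 d mm [-1.5076  0.8881 -5.1574] rv [-0.0001  0.0027  0.0002] pos [0.5375 0.0471 0.0352] rot [179.8459  -0.0189  85.5886] w 0.05790397776395083 F [-0.4342 -0.853  -1.1898]
```

Emit:
drive_tool(
  motion=[
    [-1,0,-4,0,0.003,0,255],
    [0,0,0,0,0,0,255],
    [0,0,-2,0,0,0,255],
    [0,0,0,0,0,0,255],
  ],
)

```text
time_s: 6.6
eef_pos: [0.5367, 0.0473, 0.029]
ee_rot: [180.0, -0.0, 85.6]
contact_force: [0.6, -0.2, -1.9]
grip_width: 0.0578
```

```bash
python3 -c "
from h import *
to(.536,.048,.030,85.6)"
```

```text
t 6.6 d mm [-0.6946  0.73    1.0312] rv [-0.0002  0.     -0.    ] pos [0.5367 0.0473 0.029 ] rot [179.9997  -0.011   85.6014] w 0.0578446038765668 F [ 0.5979 -0.2473 -1.9309]
```

Emit:
drive_tool(
  motion=[
    [0,0,-1,0,0,0,255],
    [0,0,0,0,0,0,255],
    [0,0,0,0,0,0,0],
    [0,0,0,0,0,0,0],
    [0,0,0,0,0,0,0],
    [0,0,0,0,0,0,0],
    [0,0,10,0,0,0,0],
    [0,0,20,0,0,0,0],
    [0,0,40,0,0,0,0],
    [0,0,40,0,0,0,0],
    [0,0,40,0,0,0,0],
    [0,0,20,0,0,0,0],
  ],
)

```text
time_s: 7.6
eef_pos: [0.5314, 0.0469, 0.2026]
ee_rot: [-179.3, 0.1, 85.6]
contact_force: [0.9, 0.3, 0.1]
grip_width: 0.0877
```

```bash
python3 -c "
from h import *
to(.39,.342,.22,176);wrist('w5')"
```

```text
t 7.6 d mm [-141.3887  295.0872   17.3731] rv [ 0.0104 -0.0092  1.5776] pos [0.5314 0.0469 0.2026] rot [-179.2916    0.0955   85.6081] w 0.08767905067708023 F [0.8516 0.2878 0.1271]
```

View pics/w5.png

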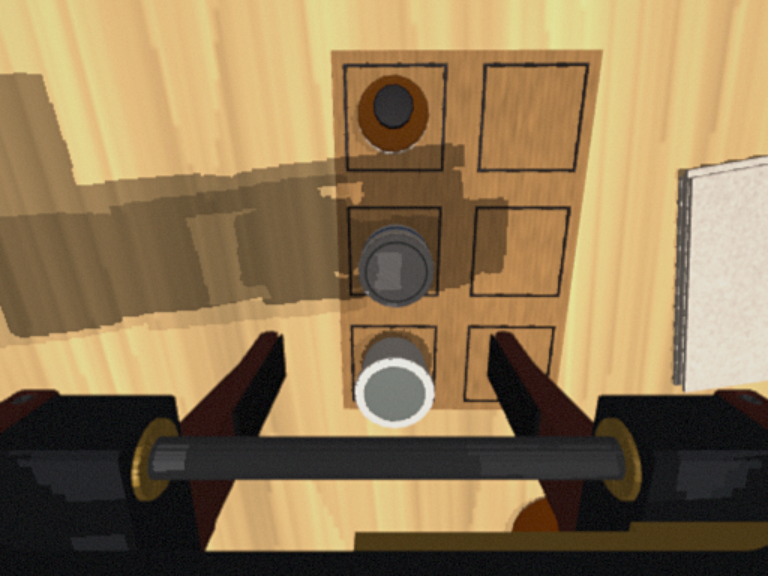

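```bash
python3 -c "
from fit import *
p=np.load('pics/w5_p.npy');a=.0405
P=np.array([[343,65],[448,66],[444,171],[347,170],[484,64],[588,65],[576,171],[479,170],[349,207],[441,207],[438,296],[350,296],[476,207],[571,207],[560,296],[471,295]])/1.5
B=[]
for c in [(-.055,.11),(.055,.11),(-.055,0),(.055,0)]:
  B+=[[c[0]-a,c[1]+a],[c[0]+a,c[1]+a],[c[0]+a,c[1]-a],[c[0]-a,c[1]-a]]
fit(wcast(p,P,.005)[:,:2],B)
print('can',wcast(p,np.array([397,270])/1.5,.061))
"
```

```text
board [0.5922 0.0449] -4.290199025746775 res mm
 [[-0.7659 -0.2772]
 [ 0.3495 -1.4331]
 [ 0.4811  0.4348]
 [ 0.1461  1.4043]
 [-0.567  -0.0823]
 [-0.8439 -1.1259]
 [ 0.5277  0.2522]
 [ 0.7523  1.1757]
 [ 0.8287 -0.3706]
 [-0.9775 -0.2796]
 [-0.6967  0.0483]
 [-0.5263 -0.1515]
 [ 0.0291 -0.372 ]
 [ 0.1609 -0.4276]
 [ 0.5947  0.209 ]
 [ 0.5074  0.9954]]
goal can [0.5373 0.049 ]
goal jar [0.6553 0.1504]
goal carton [ 0.6388 -0.0689]
goal bottle [0.5456 0.1587]
can [[0.5385 0.0479 0.061 ]]
```

Emit:
drive_tool(
  motion=[
    [-11,24,4,0.005,-0.005,0.12,0],
    [-11,24,4,0,0,0.12,0],
    [-11,24,4,0,0,0.12,0],
    [-11,24,4,0,0,0.12,0],
    [-11,24,4,0,0,0.12,0],
    [-11,24,0,0,0,0.12,0],
    [-11,24,0,0,0,0.12,0],
    [-11,24,0,0,0,0.12,0],
    [-11,24,0,0,0,0.12,0],
    [-11,24,0,0,0,0.12,0],
    [-11,24,0,0,0,0.12,0],
    [-11,24,0,0,0,0.12,0],
  ],
)

```text
time_s: 8.65
eef_pos: [0.3963, 0.3423, 0.2367]
ee_rot: [179.3, -0.1, 171.0]
contact_force: [0.4, 0.3, 0.3]
grip_width: 0.0877
```

```bash
python3 -c "
from h import *
to(.4015,.342,.18,175.6)"
```

```text
t 8.65 d mm [  5.1596  -0.3471 -56.658 ] rv [-0.0122 -0.0001  0.0798] pos [0.3963 0.3423 0.2367] rot [179.3074  -0.0862 171.0263] w 0.08772569272633973 F [0.3786 0.3193 0.2688]
```

Emit:
drive_tool(
  motion=[
    [10,-8,-20,-0.012,0,0.04,0],
    [0,0,-20,0,0,0.02,0],
    [0,0,0,0,0,0,0],
    [0,0,0,0,0,0,0],
    [0,0,0,0,0,0,0],
  ],
)

```text
time_s: 9.07
eef_pos: [0.4037, 0.3399, 0.1985]
ee_rot: [179.8, 0.1, 175.4]
contact_force: [-0.2, -0.7, -0.1]
grip_width: 0.088
```

```bash
python3 -c "
from h import *
to(.4015,.342,.12,175.6);wrist('w6')"
```

```text
t 9.0667 d mm [ -2.189    2.1441 -78.4582] rv [-0.003   0.002   0.0033] pos [0.4037 0.3399 0.1985] rot [179.8222   0.0988 175.408 ] w 0.08795523867818963 F [-0.1869 -0.6512 -0.1456]
```

View pics/w6.png

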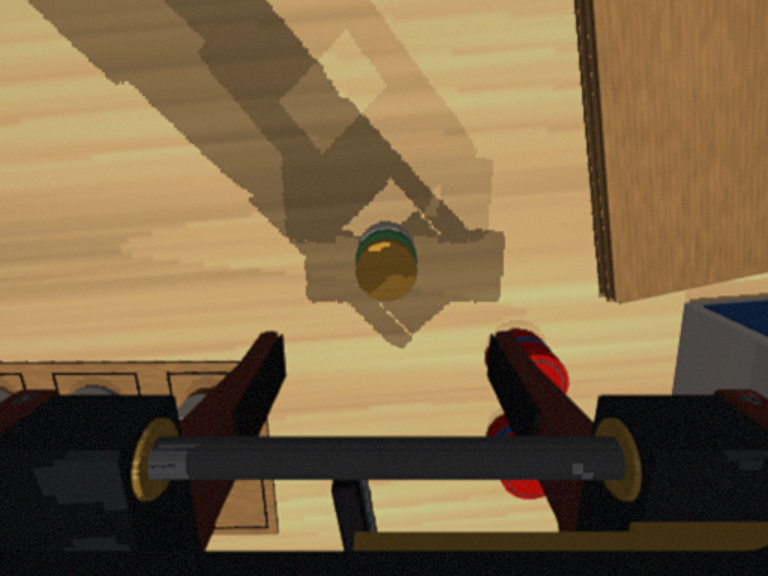

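```bash
python3 -c "
from h import *
p=np.load('pics/w6_p.npy')
print(wcast(p,np.array([386,269])/1.5,.084))
"
```

```text
[[0.3961 0.3422 0.084 ]]
```

Emit:
drive_tool(
  motion=[
    [-5,2,-15,-0.003,0,0,0],
    [0,0,-25,0,0,0,0],
    [0,0,-25,0,0,0,0],
    [0,0,-15,0,0,0,0],
    [0,0,0,0,0,0,0],
    [0,0,0,0,0,0,0],
  ],
)

```text
time_s: 9.62
eef_pos: [0.4037, 0.3434, 0.1242]
ee_rot: [179.4, 0.7, 175.0]
contact_force: [-0.1, 0.8, -0.4]
grip_width: 0.0878
```

```bash
python3 -c "
from h import *
to(.398,.342,.045,175.6)"
```

```text
t 9.6167 d mm [ -5.6958  -1.3732 -79.1921] rv [-0.009   0.0132  0.0108] pos [0.4037 0.3434 0.1242] rot [179.4217   0.7116 174.9768] w 0.08778038814726298 F [-0.1069  0.7983 -0.424 ]
```

Emit:
drive_tool(
  motion=[
    [-7,-2,-15,-0.009,0.013,0.01,0],
    [0,0,0,0,0,0,0],
    [-2,0,-20,0,0,0,0],
    [-1,0,-20,0,0,0,0],
    [0,0,0,0,0,0,0],
    [0,0,0,0,0,0,0],
  ],
)

```text
time_s: 10.12
eef_pos: [0.3966, 0.3436, 0.073]
ee_rot: [179.6, 0.4, 175.5]
contact_force: [0.4, 0.6, 0.3]
grip_width: 0.0876
```

```bash
python3 -c "
from h import *
to(.398,.342,.045,175.6)"
```

```text
t 10.1167 d mm [  1.3612  -1.5787 -28.0454] rv [-0.0056  0.0067  0.0014] pos [0.3966 0.3436 0.073 ] rot [179.6487   0.3567 175.521 ] w 0.08762525187248822 F [0.4244 0.5661 0.2823]
```

Emit:
drive_tool(
  motion=[
    [0,-2,-15,-0.006,0.007,0.001,0],
    [0,0,-12,0,0,0,0],
    [0,0,0,0,0,0,0],
    [0,0,0,0,0,0,0],
    [0,0,0,0,0,0,255],
    [0,0,0,0,0,0,255],
    [0,0,0,0,0,0,255],
    [0,0,0,0,0,0,255],
    [0,0,0,0,0,0,255],
    [0,0,0,0,0,0,255],
  ],
)

```text
time_s: 10.95
eef_pos: [0.4001, 0.3445, 0.0522]
ee_rot: [179.7, 0.4, 175.6]
contact_force: [-0.9, -2.2, 2.2]
grip_width: 0.051
```

```bash
python3 -c "
from h import *
to(.398,.342,.045,175.6)"
```

```text
t 10.95 d mm [-2.1038 -2.4786 -7.2194] rv [-0.0056  0.007   0.0002] pos [0.4001 0.3445 0.0522] rot [179.6507   0.3768 175.5849] w 0.05096233828062967 F [-0.9456 -2.1842  2.1679]
```

Emit:
drive_tool(
  motion=[
    [0,0,0,0,0,0,255],
    [0,0,0,0,0,0,255],
    [0,0,0,0,0,0,255],
  ],
)

```text
time_s: 11.2
eef_pos: [0.4, 0.3442, 0.0523]
ee_rot: [179.7, 0.4, 175.6]
contact_force: [0.7, -0.2, -0.5]
grip_width: 0.0456
```

```bash
python3 -c "
from h import *
to(.398,.342,.045,175.6);wrist('w7')"
```

```text
t 11.2 d mm [-1.959  -2.2083 -7.3085] rv [-0.0053  0.0068  0.0003] pos [0.4    0.3442 0.0523] rot [179.6687   0.3666 175.5799] w 0.045638535506376185 F [ 0.6636 -0.1556 -0.5353]
```

View pics/w7.png

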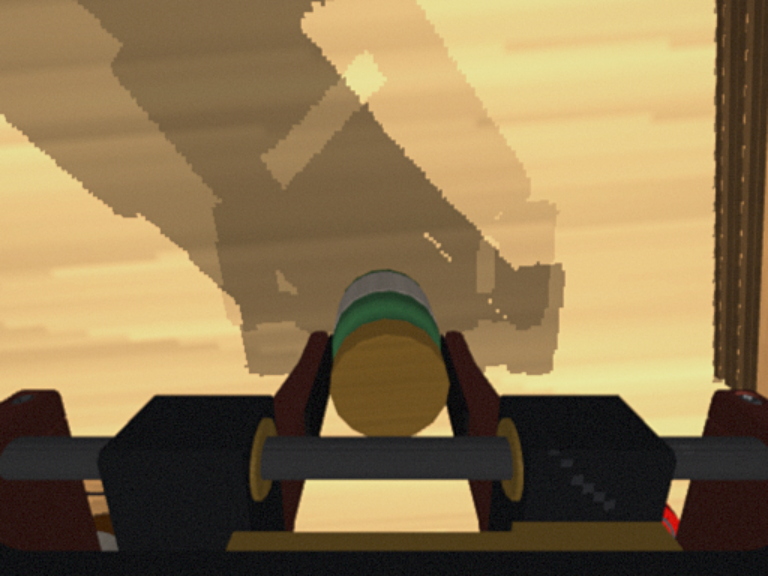

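Emit:
drive_tool(
  motion=[
    [0,0,25,0,0,0,255],
    [0,0,40,0,0,0,255],
    [0,0,40,0,0,0,255],
    [0,0,40,0,0,0,255],
    [0,0,15,0,0,0,255],
    [25,-19,0,0,0,0,255],
    [30,-24,0,0,0,0,255],
    [30,-24,0,0,0,0,255],
    [30,-24,0,0,0,0,255],
    [30,-24,0,0,0,0,255],
    [30,-24,0,0,0,0,255],
    [25,-18,0,0,0,0,255],
  ],
)

```text
time_s: 12.25
eef_pos: [0.5991, 0.1821, 0.2188]
ee_rot: [179.8, 0.1, 176.2]
contact_force: [0.3, 1.0, -0.8]
grip_width: 0.0457
```

```bash
python3 -c "
from h import *
p=np.load('pics/w7_p.npy')
print('held',wcast(p,np.array([389,381])/1.5,.084)-p[:3])
to(.655,.150,.2,175.6)"
```

```text
held [[-0.0048  0.0026  0.0317]]
t 12.25 d mm [ 55.8955 -32.1139 -18.812 ] rv [-0.004   0.0024 -0.0104] pos [0.5991 0.1821 0.2188] rot [179.7603   0.1196 176.1966] w 0.04570761752039632 F [ 0.3446  1.0114 -0.7696]
```

Emit:
drive_tool(
  motion=[
    [24,-14,0,-0.004,0.002,-0.01,255],
    [22,-10,0,0,0,0,255],
    [0,0,0,0,0,0,255],
    [0,0,0,0,0,0,255],
    [0,0,0,0,0,0,255],
  ],
)

```text
time_s: 12.67
eef_pos: [0.6506, 0.1506, 0.2157]
ee_rot: [-179.9, -0.1, 175.2]
contact_force: [0.2, -0.5, -1.5]
grip_width: 0.0458
```

```bash
python3 -c "
from h import *
to(.656,.150,.0575,175.6);wrist('w8')"
```

```text
t 12.6667 d mm [   5.3694   -0.5716 -158.1969] rv [ 0.0012 -0.0017  0.0077] pos [0.6506 0.1506 0.2157] rot [-179.9239   -0.0904  175.1579] w 0.04581277654502861 F [ 0.1543 -0.4514 -1.5394]
```

View pics/w8.png

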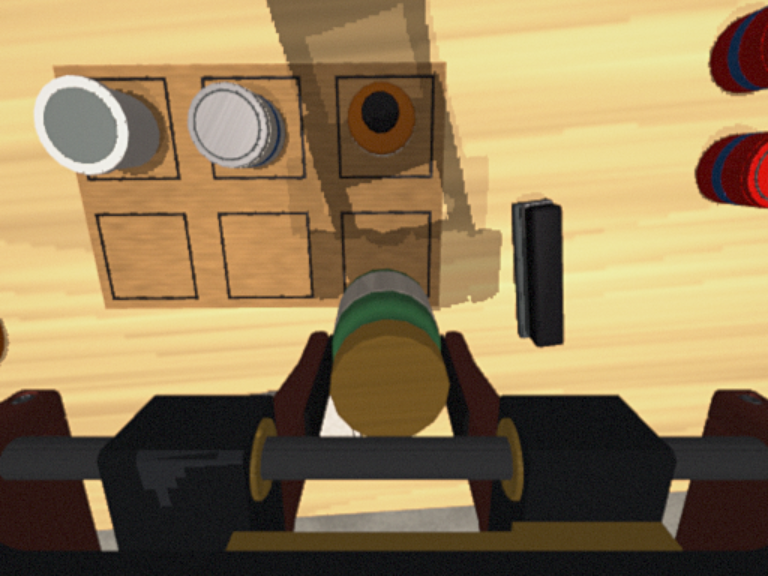

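Emit:
drive_tool(
  motion=[
    [4,-1,-15,0,0,0.007,255],
    [0,0,-30,0,0,0,255],
    [0,0,-30,0,0,0,255],
    [0,0,-30,0,0,0,255],
    [0,0,-15,0,0,0,255],
    [0,0,0,0,0,0,255],
    [0,0,0,0,0,0,255],
    [0,0,0,0,0,0,255],
  ],
)

```text
time_s: 13.38
eef_pos: [0.6479, 0.1554, 0.0881]
ee_rot: [-180.0, -0.2, 176.2]
contact_force: [-0.0, 0.3, -1.7]
grip_width: 0.0457
```

```bash
python3 -c "
from h import *
to(.656,.150,.0575,175.6)"
```

```text
t 13.3833 d mm [  8.0923  -5.441  -30.6193] rv [ 0.0006 -0.003  -0.0113] pos [0.6479 0.1554 0.0881] rot [-179.9544   -0.1676  176.2467] w 0.04571671215671278 F [-0.0094  0.3397 -1.6799]
```

Emit:
drive_tool(
  motion=[
    [8,-5,-5,0,-0.003,-0.011,255],
    [0,0,0,0,0,0,255],
    [0,0,-15,0,0,0,255],
    [0,0,0,0,0,0,255],
    [0,0,0,0,0,0,255],
  ],
)

```text
time_s: 13.8
eef_pos: [0.6601, 0.1511, 0.0713]
ee_rot: [179.9, 0.5, 175.6]
contact_force: [0.5, -0.6, -1.8]
grip_width: 0.0459
```

```bash
python3 -c "
from h import *
to(.656,.150,.0575,175.6)"
```

```text
t 13.8 d mm [ -4.1266  -1.1093 -13.831 ] rv [-0.0013  0.0092 -0.    ] pos [0.6601 0.1511 0.0713] rot [179.8869   0.5182 175.6008] w 0.045889246754451885 F [ 0.4812 -0.6337 -1.7813]
```

Emit:
drive_tool(
  motion=[
    [-4,-1,-4,-0.001,0.009,0,255],
    [0,0,0,0,0,0,255],
    [0,0,-6,0,0,0,255],
    [0,0,0,0,0,0,255],
    [0,0,0,0,0,0,255],
  ],
)

```text
time_s: 14.22
eef_pos: [0.6558, 0.1498, 0.0607]
ee_rot: [180.0, -0.0, 175.6]
contact_force: [0.5, 1.1, -1.1]
grip_width: 0.0458
```

```bash
python3 -c "
from h import *
to(.656,.150,.0575,175.6)"
```

```text
t 14.2167 d mm [ 0.2207  0.16   -3.1794] rv [-0.0003 -0.0005  0.0003] pos [0.6558 0.1498 0.0607] rot [179.9852  -0.028  175.5856] w 0.04583278478340386 F [ 0.4757  1.1138 -1.1161]
```

Emit:
drive_tool(
  motion=[
    [0,0,-2,0,0,0,255],
    [0,0,0,0,0,0,255],
    [0,0,-2,0,0,0,255],
    [0,0,0,0,0,0,255],
    [0,0,0,0,0,0,255],
  ],
)

```text
time_s: 14.63
eef_pos: [0.6568, 0.15, 0.0578]
ee_rot: [180.0, 0.1, 175.6]
contact_force: [-0.1, -0.2, -1.5]
grip_width: 0.0456
```

Emit:
drive_tool(
  motion=[
    [0,0,-1,0,0,0,255],
    [0,0,0,0,0,0,255],
    [0,0,0,0,0,0,0],
    [0,0,0,0,0,0,0],
    [0,0,0,0,0,0,0],
    [0,0,0,0,0,0,0],
    [0,0,0,0,0,0,0],
    [0,0,15,0,0,0,0],
    [0,0,35,0,0,0,0],
    [0,0,40,0,0,0,0],
    [0,0,40,0,0,0,0],
    [0,0,20,0,0,0,0],
  ],
)

```text
time_s: 15.63
eef_pos: [0.6517, 0.149, 0.209]
ee_rot: [-179.8, -0.6, 175.6]
contact_force: [1.7, 0.3, 0.1]
grip_width: 0.0875
```

```bash
python3 -c "
from h import *
to(.405,-.355,.2,82.4);wrist('w9')"
```

```text
t 15.6333 d mm [-246.6531 -504.003    -9.0172] rv [-0.0069 -0.0095 -1.6266] pos [0.6517 0.149  0.209 ] rot [-179.8431   -0.5798  175.6002] w 0.08747108543297745 F [1.735  0.2875 0.1118]
```

View pics/w9.png

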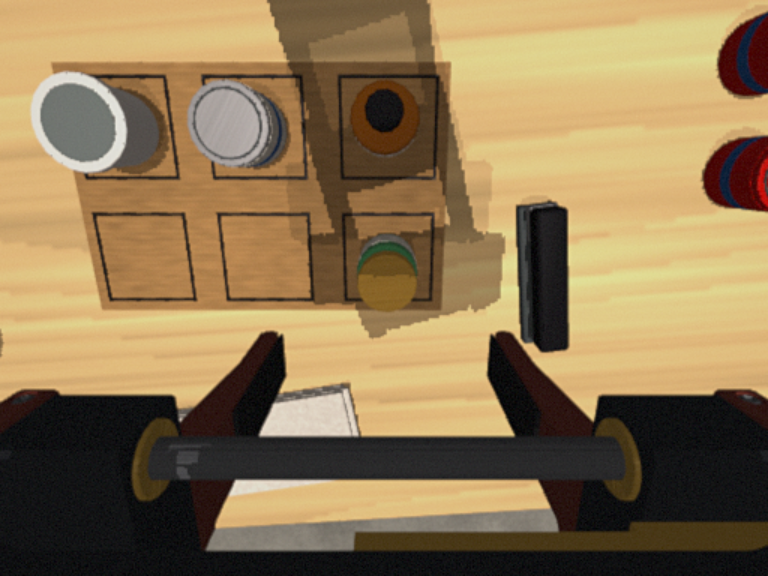

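```bash
python3 -c "
from fit import *
p=np.load('pics/w9_p.npy');a=.0405
P=np.array([[438,76],[435,179],[341,178],[340,76],[434,214],[433,300],[344,299],[344,213],[302,76],[220,214],[312,213],[313,300],[227,300],[94,213],[186,213],[197,299],[110,299]])/1.5
B=[]
# corners order: TR,BR,BL,TL in picture ; picture right=+y, down=+x
def sq(c): return [[c[0]-a,c[1]+a],[c[0]+a,c[1]+a],[c[0]+a,c[1]-a],[c[0]-a,c[1]-a]]
B=sq((-.055,.11))+sq((.055,.11))+[[-.055-a,a]]+[[.055-a,-a],[.055-a,a],[.055+a,a],[.055+a,-a]]+[[.055-a,-.11-a],[.055-a,-.11+a],[.055+a,-.11+a],[.055+a,-.11-a]]
fit(wcast(p,P,.005)[:,:2],B)
print('jar',wcast(p,np.array([387,280])/1.5,.089),'bottle',wcast(p,np.array([385,110])/1.5,.115),'can',wcast(p,np.array([229,124])/1.5,.061))
"
```

```text
board [0.5915 0.0465] -4.508565238987716 res mm
 [[ 0.3546 -1.2126]
 [-0.2106 -0.7457]
 [-0.8863 -0.6258]
 [ 0.6037  0.7585]
 [ 0.6749 -0.6414]
 [-0.3855  1.2746]
 [-1.3164 -0.9558]
 [ 0.1027  1.0828]
 [ 0.5088 -0.9064]
 [ 1.2422  1.4701]
 [ 0.2234  1.856 ]
 [-0.2593 -1.1161]
 [-0.0086 -0.8008]
 [ 0.5019  0.2229]
 [ 0.3592  0.5951]
 [-0.8384  0.2282]
 [-0.6664 -0.4836]]
goal can [0.5366 0.0509]
goal jar [0.6549 0.1519]
goal carton [ 0.6376 -0.0674]
goal bottle [0.5453 0.1605]
jar [[0.6522 0.1507 0.089 ]] bottle [[0.5434 0.1579 0.115 ]] can [[0.5377 0.0477 0.061 ]]
```

Emit:
drive_tool(
  motion=[
    [-17,-36,2,-0.007,-0.01,-0.116,0],
    [-17,-36,0,0,0,-0.116,0],
    [-17,-36,0,0,0,-0.116,0],
    [-17,-36,0,0,0,-0.116,0],
    [-17,-36,0,0,0,-0.116,0],
    [-17,-36,0,0,0,-0.116,0],
    [-17,-36,0,0,0,-0.116,0],
    [-17,-36,0,0,0,-0.116,0],
    [-17,-36,0,0,0,-0.116,0],
    [-17,-36,0,0,0,-0.116,0],
    [-17,-36,0,0,0,-0.116,0],
    [-17,-36,0,0,0,-0.116,0],
  ],
)

```text
time_s: 16.68
eef_pos: [0.4437, -0.291, 0.2314]
ee_rot: [179.6, 1.6, 92.9]
contact_force: [1.0, -0.6, -0.3]
grip_width: 0.088
```

```bash
python3 -c "
from h import *
to(.405,-.355,.2,82.4)"
```

```text
t 16.6833 d mm [-38.7173 -64.0466 -31.441 ] rv [ 0.0274  0.0064 -0.1827] pos [ 0.4437 -0.291   0.2314] rot [179.5712   1.5527  92.8627] w 0.08799536438072968 F [ 1.0461 -0.5686 -0.3119]
```

Emit:
drive_tool(
  motion=[
    [-15,-28,-10,0.027,0.006,-0.08,0],
    [-12,-20,-15,0,0,-0.05,0],
    [0,0,0,0,0,0,0],
    [0,0,0,0,0,0,0],
    [0,0,0,0,0,0,0],
  ],
)

```text
time_s: 17.1
eef_pos: [0.4123, -0.348, 0.2107]
ee_rot: [179.6, 0.2, 84.2]
contact_force: [-0.1, 0.4, -0.3]
grip_width: 0.0881
```

```bash
python3 -c "
from h import *
to(.405,-.355,.2,82.4);wrist('w10')"
```

```text
t 17.1 d mm [ -7.3042  -7.008  -10.7034] rv [ 0.0048  0.0063 -0.0321] pos [ 0.4123 -0.348   0.2107] rot [179.6124   0.2292  84.2365] w 0.0881069138204218 F [-0.1262  0.4479 -0.3036]
```

View pics/w10.png

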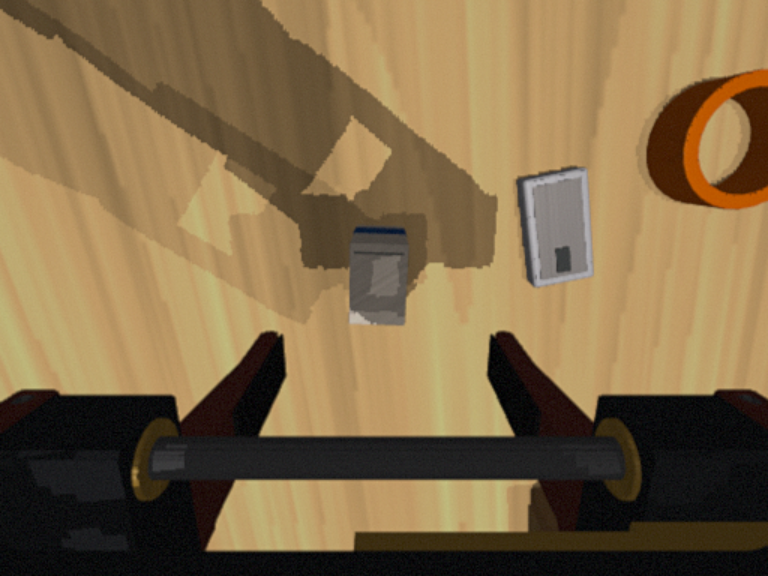

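```bash
python3 -c "
from h import *
p=np.load('pics/w10_p.npy')
for P,z in [([[354,237],[407,236],[405,325],[350,323]],.085),([[521,180],[585,169],[593,275],[537,286]],.022)]:
  W=wcast(p,np.array(P)/1.5,z); print(W.mean(0), 1e3*(W[1]-W[0]),1e3*(W[2]-W[1]),np.degrees(np.arctan2(*(W[1]+W[2]-W[0]-W[3])[[1,0]])),np.degrees(np.arctan2(*(W[0]+W[1]-W[2]-W[3])[[1,0]])))
"
```

```text
[ 0.4081 -0.351   0.085 ] [37.1668 -3.0863  0.    ] [ -7.2706 -67.1477   0.    ] -6.544713911523092 82.08236077774653
[ 0.5637 -0.3391  0.022 ] [52.35    3.4833  0.    ] [ 10.8649 -91.8447   0.    ] 4.85870112638882 97.59991440296628
```

Emit:
drive_tool(
  motion=[
    [-4,-6,-10,0.005,0.006,-0.034,0],
    [0,0,0,0,0,0,0],
    [0,0,-30,0,0,0,0],
    [0,0,-35,0,0,0,0],
    [0,0,0,0,0,0,0],
    [0,0,0,0,0,0,0],
    [0,0,0,0,0,0,0],
  ],
)

```text
time_s: 17.73
eef_pos: [0.4139, -0.3504, 0.1375]
ee_rot: [179.7, 0.1, 82.7]
contact_force: [-1.0, 1.0, 0.0]
grip_width: 0.0878
```

```bash
python3 -c "
from h import *
to(.408,-.354,.05,82.2);wrist('w11')"
```

```text
t 17.7333 d mm [ -5.9005  -3.5841 -87.4685] rv [ 0.0029  0.0047 -0.0096] pos [ 0.4139 -0.3504  0.1375] rot [179.7101   0.132   82.7482] w 0.08775821912952916 F [-1.0184  1.0492  0.0232]
```

View pics/w11.png

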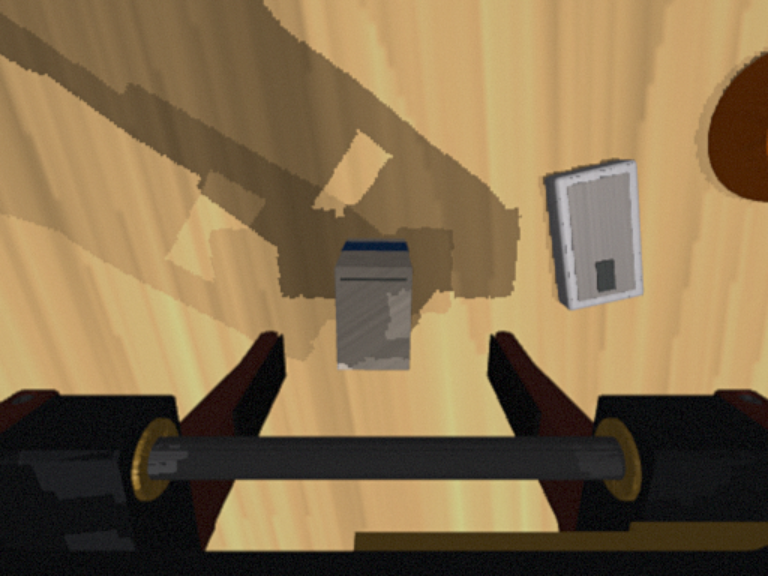

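```bash
python3 -c "
from h import *
p=np.load('pics/w11_p.npy')
for P,z in [([[336,266],[412,266],[410,370],[337,370]],.085),([[555,175],[635,160],[642,293],[570,309]],.022)]:
  W=wcast(p,np.array(P)/1.5,z); print(W.mean(0), 1e3*(W[1]-W[0]),1e3*(W[2]-W[1]),np.degrees(np.arctan2(*(W[1]+W[2]-W[0]-W[3])[[1,0]])),np.degrees(np.arctan2(*(W[0]+W[1]-W[2]-W[3])[[1,0]])))
"
```

```text
[ 0.4073 -0.3534  0.085 ] [40.4117 -5.1974  0.    ] [ -7.8729 -61.7863   0.    ] -7.368099874236615 81.98603408993274
[ 0.5637 -0.3382  0.022 ] [51.3401  2.8748  0.    ] [  9.5038 -92.2114   0.    ] 4.766744963567852 95.98061303830048
```

Emit:
drive_tool(
  motion=[
    [-8,-3,-15,0.003,0.005,-0.01,0],
    [0,0,0,0,0,0,0],
    [0,0,-20,0,0,0,0],
    [0,0,-20,0,0,0,0],
    [0,0,0,0,0,0,0],
    [0,0,0,0,0,0,0],
  ],
)

```text
time_s: 18.28
eef_pos: [0.4128, -0.3581, 0.0929]
ee_rot: [179.1, 0.6, 82.2]
contact_force: [-0.6, -0.6, -0.3]
grip_width: 0.088
```

```bash
python3 -c "
from h import *
to(.4075,-.3535,.048,82.3)"
```

```text
t 18.2833 d mm [ -5.2928   4.5978 -44.9146] rv [0.0121 0.0138 0.001 ] pos [ 0.4128 -0.3581  0.0929] rot [179.1245   0.582   82.2398] w 0.08795886905082487 F [-0.6207 -0.629  -0.3229]
```

Emit:
drive_tool(
  motion=[
    [-5,5,-5,0.012,0.014,0,0],
    [0,0,0,0,0,0,0],
    [0,0,-20,0,0,0,0],
    [0,0,-20,0,0,0,0],
    [0,0,0,0,0,0,0],
    [0,0,0,0,0,0,0],
  ],
)

```text
time_s: 18.78
eef_pos: [0.4116, -0.3556, 0.0547]
ee_rot: [179.6, 0.3, 82.3]
contact_force: [0.6, 0.8, -0.6]
grip_width: 0.088
```

```bash
python3 -c "
from h import *
to(.4075,-.3535,.048,82.3)"
```

```text
t 18.7833 d mm [-4.0513  2.1326 -6.7247] rv [0.0064 0.0068 0.0003] pos [ 0.4116 -0.3556  0.0547] rot [179.5646   0.3094  82.283 ] w 0.08797667389618916 F [ 0.638   0.8313 -0.5847]
```

Emit:
drive_tool(
  motion=[
    [-4,2,-5,0.006,0.007,0,0],
    [0,0,0,0,0,0,0],
    [0,0,0,0,0,0,255],
    [0,0,0,0,0,0,255],
    [0,0,0,0,0,0,255],
    [0,0,0,0,0,0,255],
    [0,0,0,0,0,0,255],
    [0,0,0,0,0,0,255],
    [0,0,0,0,0,0,255],
    [0,0,0,0,0,0,255],
  ],
)

```text
time_s: 19.62
eef_pos: [0.409, -0.3552, 0.0543]
ee_rot: [179.8, 0.2, 82.3]
contact_force: [-0.2, -0.2, -0.1]
grip_width: 0.0426
```

```bash
python3 -c "
from h import *
to(.4075,-.3535,.048,82.3)"
```

```text
t 19.6167 d mm [-1.5005  1.6521 -6.3302] rv [0.0037 0.0034 0.0003] pos [ 0.409  -0.3552  0.0543] rot [179.7798   0.183   82.2809] w 0.04256374126793861 F [-0.2432 -0.1834 -0.1131]
```

Emit:
drive_tool(
  motion=[
    [0,0,25,0,0,0,255],
    [0,0,40,0,0,0,255],
    [0,0,40,0,0,0,255],
    [0,0,35,0,0,0,255],
    [20,25,5,0,0,0.01,255],
    [23,29,0,0,0,0.01,255],
    [23,29,0,0,0,0.01,255],
    [23,29,0,0,0,0.01,255],
    [23,29,0,0,0,0.01,255],
    [23,29,0,0,0,0.01,255],
    [23,29,0,0,0,0.01,255],
    [23,29,0,0,0,0,255],
  ],
)

```text
time_s: 20.62
eef_pos: [0.5901, -0.1202, 0.2058]
ee_rot: [179.9, 0.1, 85.8]
contact_force: [-0.2, -1.0, -1.0]
grip_width: 0.0424
```

```bash
python3 -c "
from h import *
to(.638,-.069,.2,85.6)"
```

```text
t 20.6167 d mm [47.8876 51.2138 -5.7953] rv [ 0.0019  0.0018 -0.0034] pos [ 0.5901 -0.1202  0.2058] rot [179.8873   0.0994  85.7948] w 0.04237511797824836 F [-0.1582 -0.9711 -0.9644]
```

Emit:
drive_tool(
  motion=[
    [21,22,0,0.002,0.002,0,255],
    [16,18,0,0,0,0,255],
    [0,0,0,0,0,0,255],
    [0,0,0,0,0,0,255],
    [0,0,0,0,0,0,255],
  ],
)

```text
time_s: 21.03
eef_pos: [0.6314, -0.0704, 0.2039]
ee_rot: [-179.9, -0.1, 86.3]
contact_force: [-0.2, -0.2, -0.4]
grip_width: 0.0426
```

```bash
python3 -c "
from h import *
to(.638,-.069,.0593,85.6);wrist('w12')"
```

```text
t 21.0333 d mm [   6.5689    1.3751 -144.5861] rv [-0.0017 -0.0012 -0.0121] pos [ 0.6314 -0.0704  0.2039] rot [-179.9272   -0.0917   86.2946] w 0.04262315671513581 F [-0.2314 -0.2058 -0.4415]
```

View pics/w12.png

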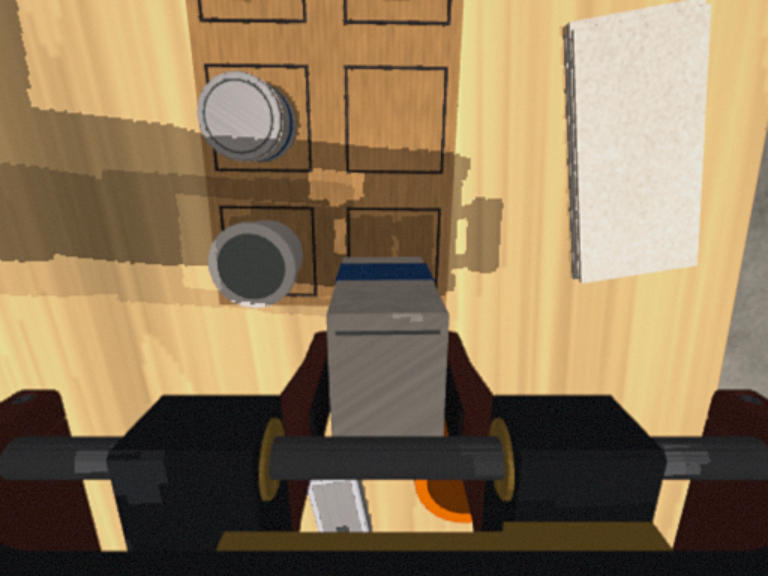

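Emit:
drive_tool(
  motion=[
    [6,1,-15,-0.002,-0.001,-0.012,255],
    [0,0,0,0,0,0,255],
    [0,0,-30,0,0,0,255],
    [0,0,-30,0,0,0,255],
    [0,0,-20,0,0,0,255],
    [0,0,0,0,0,0,255],
    [0,0,0,0,0,0,255],
  ],
)

```text
time_s: 21.67
eef_pos: [0.6348, -0.0761, 0.1047]
ee_rot: [180.0, 0.1, 85.0]
contact_force: [0.5, 0.2, -0.7]
grip_width: 0.0424
```

```bash
python3 -c "
from h import *
to(.638,-.0695,.0593,85.6)"
```

```text
t 21.6667 d mm [  3.2032   6.6093 -45.4493] rv [0.0015 0.     0.0108] pos [ 0.6348 -0.0761  0.1047] rot [179.9906   0.0835  84.9838] w 0.04236399025459185 F [ 0.532   0.2484 -0.7182]
```

Emit:
drive_tool(
  motion=[
    [3,6,-5,0.001,0,0.01,255],
    [0,0,0,0,0,0,255],
    [0,0,-25,0,0,0,255],
    [0,0,0,0,0,0,255],
    [0,0,0,0,0,0,255],
  ],
)

```text
time_s: 22.08
eef_pos: [0.6416, -0.071, 0.0797]
ee_rot: [179.5, 0.0, 85.5]
contact_force: [0.7, -0.2, -0.4]
grip_width: 0.0423
```

```bash
python3 -c "
from h import *
to(.638,-.0695,.0593,85.6)"
```

```text
t 22.0833 d mm [ -3.6319   1.464  -20.3523] rv [0.0014 0.0079 0.0012] pos [ 0.6416 -0.071   0.0797] rot [179.545    0.0438  85.5306] w 0.04233155372823756 F [ 0.6997 -0.2482 -0.4401]
```

Emit:
drive_tool(
  motion=[
    [-3,1,-5,0.001,0.008,0.001,255],
    [0,0,0,0,0,0,255],
    [0,0,-10,0,0,0,255],
    [0,0,0,0,0,0,255],
    [0,0,0,0,0,0,255],
  ],
)

```text
time_s: 22.5
eef_pos: [0.6411, -0.0699, 0.0685]
ee_rot: [179.7, 0.0, 85.6]
contact_force: [-0.0, 0.4, -0.4]
grip_width: 0.0421
```

```bash
python3 -c "
from h import *
to(.638,-.0695,.0593,85.6)"
```

```text
t 22.5 d mm [-3.1127  0.4361 -9.2461] rv [ 0.0011  0.0056 -0.0003] pos [ 0.6411 -0.0699  0.0685] rot [179.6751   0.0394  85.6174] w 0.042068844046072966 F [-0.0239  0.3786 -0.4394]
```

Emit:
drive_tool(
  motion=[
    [-3,0,-5,0.001,0.006,0,255],
    [0,0,0,0,0,0,255],
    [0,0,-3,0,0,0,255],
    [0,0,0,0,0,0,255],
    [0,0,0,0,0,0,255],
  ],
)

```text
time_s: 22.92
eef_pos: [0.6377, -0.07, 0.0598]
ee_rot: [-179.9, 0.0, 85.6]
contact_force: [-0.0, -0.2, -1.1]
grip_width: 0.0427
```

```bash
python3 -c "
from h import *
to(.638,-.0695,.0593,85.6)"
```

```text
t 22.9167 d mm [ 0.2838  0.5181 -0.5498] rv [ 0.     -0.0012 -0.0003] pos [ 0.6377 -0.07    0.0598] rot [-179.9328    0.0059   85.6147] w 0.042683030306700356 F [-0.0329 -0.2009 -1.143 ]
```

Emit:
drive_tool(
  motion=[
    [0,0,-1,0,0,0,255],
    [0,0,0,0,0,0,255],
    [0,0,0,0,0,0,0],
    [0,0,0,0,0,0,0],
    [0,0,0,0,0,0,0],
    [0,0,0,0,0,0,0],
    [0,0,0,0,0,0,0],
    [0,0,15,0,0,0,0],
    [0,0,35,0,0,0,0],
    [0,0,40,0,0,0,0],
    [0,0,40,0,0,0,0],
    [0,0,20,0,0,0,0],
  ],
)

```text
time_s: 23.92
eef_pos: [0.6326, -0.0694, 0.2078]
ee_rot: [-179.2, -0.0, 85.6]
contact_force: [1.0, -0.7, 0.7]
grip_width: 0.0877
```

```bash
python3 -c "
from h import *
to(.5637,-.338,.2,95.5);wrist('w13')"
```

```text
t 23.9167 d mm [ -68.9129 -268.5768   -7.7711] rv [-0.0004 -0.0143  0.1726] pos [ 0.6326 -0.0694  0.2078] rot [-179.1804   -0.0312   85.6085] w 0.08769359864455571 F [ 0.9838 -0.6867  0.7197]
```

View pics/w13.png

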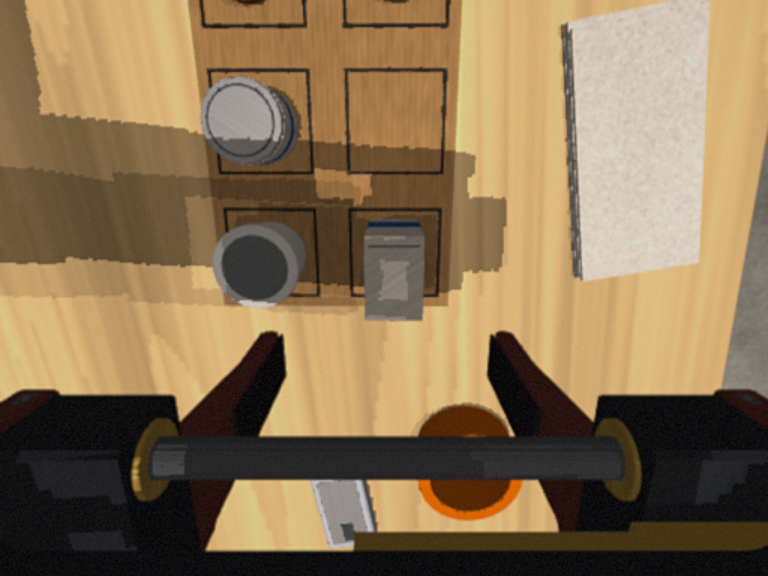

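```bash
python3 -c "
from h import *
p=np.load('pics/w13_p.npy')
W=wcast(p,np.array([[364,233],[424,233],[423,320],[365,320]])/1.5,.09);print(W,W.mean(0))
print('sq',wcast(p,np.array([[349,209],[440,209],[439,297],[351,297]])/1.5,.005),wcast(p,np.array([[349,209],[440,209],[439,297],[351,297]])/1.5,.005).mean(0))
print('tape top',cast('top',np.array([[530,216],[530,240.5]])/1.5,.048))
"
```

```text
[[ 0.619  -0.0342  0.09  ]
 [ 0.6598 -0.0372  0.09  ]
 [ 0.6559 -0.1007  0.09  ]
 [ 0.6138 -0.0977  0.09  ]] [ 0.6371 -0.0674  0.09  ]
sq [[ 0.6009 -0.0261  0.005 ]
 [ 0.6803 -0.0321  0.005 ]
 [ 0.6762 -0.113   0.005 ]
 [ 0.5944 -0.1071  0.005 ]] [ 0.638  -0.0696  0.005 ]
tape top [[ 0.6862 -0.2809  0.048 ]
 [ 0.6342 -0.2802  0.048 ]]
```

Emit:
drive_tool(
  motion=[
    [-8,-33,0,0,-0.014,0.02,0],
    [-8,-33,0,0,0,0.02,0],
    [-8,-33,0,0,0,0.02,0],
    [-8,-33,0,0,0,0.02,0],
    [-8,-33,0,0,0,0.02,0],
    [-8,-33,0,0,0,0.02,0],
    [-8,-30,0,0,0,0.02,0],
    [-8,-18,0,0,0,0.02,0],
    [0,0,-20,0,0,0,0],
    [0,0,-20,0,0,0,0],
    [0,0,0,0,0,0,0],
    [0,0,0,0,0,0,0],
  ],
)

```text
time_s: 24.97
eef_pos: [0.5683, -0.3276, 0.1746]
ee_rot: [179.0, 0.2, 95.4]
contact_force: [-0.6, 0.5, 0.7]
grip_width: 0.0877
```

```bash
python3 -c "
from h import *
to(.5637,-.338,.1,95.5);wrist('w14')"
```

```text
t 24.9667 d mm [ -4.5952 -10.4365 -74.6281] rv [0.0011 0.0179 0.0023] pos [ 0.5683 -0.3276  0.1746] rot [178.9844   0.1583  95.3694] w 0.08766691045029949 F [-0.5705  0.5226  0.7174]
```

View pics/w14.png

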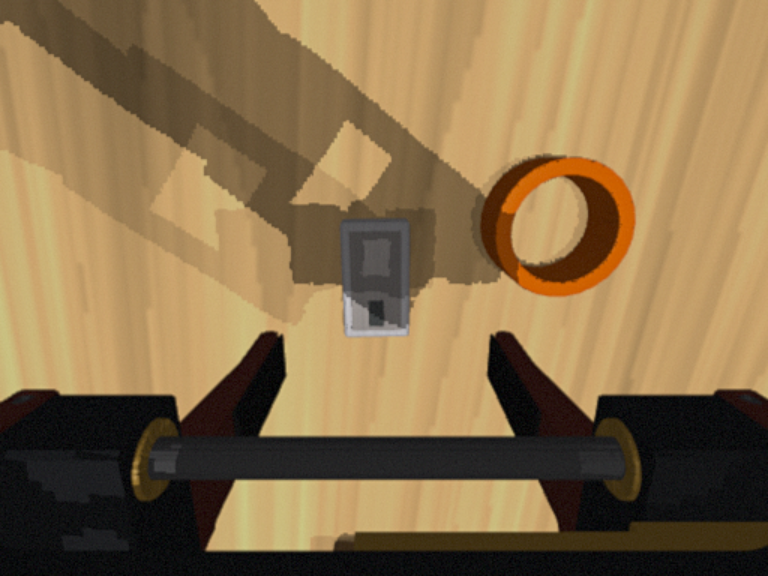

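```bash
python3 -c "
from h import *
p=np.load('pics/w14_p.npy')
W=wcast(p,np.array([[341,221],[410,220],[408,336],[345,337]])/1.5,.022); print(W.mean(0), 1e3*(W[1]-W[0]),1e3*(W[2]-W[1]),np.degrees(np.arctan2(*(W[1]+W[2]-W[0]-W[3])[[1,0]])),np.degrees(np.arctan2(*(W[0]+W[1]-W[2]-W[3])[[1,0]])))
to(.5637,-.338,.1,95.5)
"
```

```text
[ 0.5648 -0.3387  0.022 ] [52.1694  5.5294  0.    ] [  8.9667 -95.5806   0.    ] 5.980253897845717 95.43115941978428
t 25.0167 d mm [ -4.414  -10.7251 -74.4899] rv [0.0008 0.0174 0.002 ] pos [ 0.5681 -0.3273  0.1745] rot [179.0138   0.1414  95.3855] w 0.08760665072003236 F [-0.5051  0.0558 -0.2405]
```

Emit:
drive_tool(
  motion=[
    [-6,-11,-15,0.001,0.017,0.003,0],
    [0,0,0,0,0,0,0],
    [0,0,-30,0,0,0,0],
    [0,0,-30,0,0,0,0],
    [0,0,0,0,0,0,0],
    [0,0,0,0,0,0,0],
  ],
)

```text
time_s: 25.52
eef_pos: [0.5682, -0.3376, 0.1067]
ee_rot: [179.4, 0.4, 95.7]
contact_force: [0.5, 0.5, 0.2]
grip_width: 0.0874
```

```bash
python3 -c "
from h import *
to(.5645,-.3385,.005,95.6)"
```

```text
t 25.5167 d mm [  -3.6554   -0.9299 -101.6648] rv [ 0.0051  0.0113 -0.0022] pos [ 0.5682 -0.3376  0.1067] rot [179.3854   0.3565  95.7222] w 0.08744423103712687 F [0.4672 0.4809 0.1776]
```

Emit:
drive_tool(
  motion=[
    [-5,-1,-15,0.005,0.011,-0.002,0],
    [0,0,0,0,0,0,0],
    [0,0,-30,0,0,0,0],
    [0,0,-25,0,0,0,0],
    [0,0,0,0,0,0,0],
    [0,0,0,0,0,0,0],
  ],
)

```text
time_s: 26.02
eef_pos: [0.5686, -0.3405, 0.0442]
ee_rot: [179.4, 0.4, 95.7]
contact_force: [0.9, -0.9, 0.9]
grip_width: 0.088
```

```bash
python3 -c "
from h import *
to(.5645,-.3385,.005,95.6)"
```

```text
t 26.0167 d mm [ -4.1423   2.0285 -39.2247] rv [ 0.0065  0.0109 -0.0013] pos [ 0.5686 -0.3405  0.0442] rot [179.4125   0.431   95.6697] w 0.08801090606343215 F [ 0.9366 -0.8756  0.856 ]
```

Emit:
drive_tool(
  motion=[
    [-5,2,-10,0.006,0.011,-0.001,0],
    [0,0,0,0,0,0,0],
    [0,0,-18,0,0,0,0],
    [0,0,0,0,0,0,0],
    [0,0,0,0,0,0,0],
  ],
)

```text
time_s: 26.43
eef_pos: [0.5665, -0.3405, 0.0222]
ee_rot: [179.7, 0.3, 95.6]
contact_force: [0.6, 0.6, 0.7]
grip_width: 0.0878
```

```bash
python3 -c "
from h import *
to(.5645,-.3385,.005,95.6)"
```

```text
t 26.4333 d mm [ -2.0113   1.987  -17.1501] rv [0.0042 0.0058 0.0001] pos [ 0.5665 -0.3405  0.0222] rot [179.6923   0.2704  95.5939] w 0.08780720593670115 F [0.5539 0.5851 0.736 ]
```

Emit:
drive_tool(
  motion=[
    [-2,2,-8,0.004,0.006,0,0],
    [0,0,0,0,0,0,0],
    [0,0,-6,0,0,0,0],
    [0,0,0,0,0,0,0],
    [0,0,0,0,0,0,0],
  ],
)

```text
time_s: 26.85
eef_pos: [0.566, -0.3393, 0.0106]
ee_rot: [179.9, 0.1, 95.6]
contact_force: [0.5, -0.4, 0.1]
grip_width: 0.088
```

```bash
python3 -c "
from h import *
to(.5645,-.3385,.005,95.6)"
```

```text
t 26.85 d mm [-1.5019  0.7804 -5.5983] rv [0.002  0.0028 0.0001] pos [ 0.566  -0.3393  0.0106] rot [179.8516   0.1283  95.5923] w 0.08795141847513359 F [ 0.5193 -0.373   0.1306]
```

Emit:
drive_tool(
  motion=[
    [-1,1,-5,0.002,0.003,0,0],
    [0,0,0,0,0,0,0],
    [0,0,0,0,0,0,0],
    [0,0,0,0,0,0,255],
    [0,0,0,0,0,0,255],
    [0,0,0,0,0,0,255],
    [0,0,0,0,0,0,255],
    [0,0,0,0,0,0,255],
    [0,0,0,0,0,0,255],
    [0,0,0,0,0,0,255],
    [0,0,0,0,0,0,255],
  ],
)

```text
time_s: 27.77
eef_pos: [0.5649, -0.3382, 0.0053]
ee_rot: [-180.0, -0.0, 95.6]
contact_force: [-0.1, -0.3, 0.4]
grip_width: 0.0539
```

```bash
python3 -c "
from h import *
to(.5645,-.3385,.005,95.6)"
```

```text
t 27.7667 d mm [-0.4236 -0.2644 -0.3286] rv [-0.0002 -0.0005  0.0001] pos [ 0.5649 -0.3382  0.0053] rot [-179.9735   -0.0119   95.595 ] w 0.053874563063838206 F [-0.1168 -0.3388  0.425 ]
```

Emit:
drive_tool(
  motion=[
    [0,0,25,0,0,0,255],
    [0,0,40,0,0,0,255],
    [0,0,40,0,0,0,255],
    [0,0,40,0,0,0,255],
    [0,15,20,0,0,0,255],
    [-3,38,0,0,0,-0.022,255],
    [-3,38,0,0,0,-0.022,255],
    [-3,38,0,0,0,-0.022,255],
    [-3,38,0,0,0,-0.022,255],
    [-3,38,0,0,0,-0.022,255],
    [-3,38,0,0,0,-0.022,255],
    [-3,38,0,0,0,-0.022,255],
  ],
  grip_force=25,
)

```text
time_s: 28.77
eef_pos: [0.5392, -0.0527, 0.1767]
ee_rot: [179.9, -0.0, 85.7]
contact_force: [-0.6, -0.0, -1.0]
grip_width: 0.0542
```

```bash
python3 -c "
from h import *
to(.5375,.048,.18,85.6)"
```

```text
t 28.7667 d mm [ -1.6618 100.7023   3.311 ] rv [-0.0007  0.0019 -0.002 ] pos [ 0.5392 -0.0527  0.1767] rot [179.892   -0.0478  85.7156] w 0.05424659239801461 F [-0.6022 -0.0079 -0.9787]
```

Emit:
drive_tool(
  motion=[
    [0,35,0,0,0.002,0,255],
    [0,35,0,0,0,0,255],
    [0,20,0,0,0,0,255],
    [0,0,0,0,0,0,255],
    [0,0,0,0,0,0,255],
    [0,0,0,0,0,0,255],
  ],
)

```text
time_s: 29.27
eef_pos: [0.5355, 0.0485, 0.1766]
ee_rot: [-179.9, -0.1, 86.1]
contact_force: [0.1, -0.1, -1.5]
grip_width: 0.0537
```

```bash
python3 -c "
from h import *
to(.5375,.048,.066,85.6);wrist('w15')"
```

```text
t 29.2667 d mm [   1.9584   -0.4507 -110.5818] rv [-0.0018 -0.0018 -0.009 ] pos [0.5355 0.0485 0.1766] rot [-179.8898   -0.0957   86.1152] w 0.05373232190449114 F [ 0.0787 -0.0789 -1.4615]
```

View pics/w15.png

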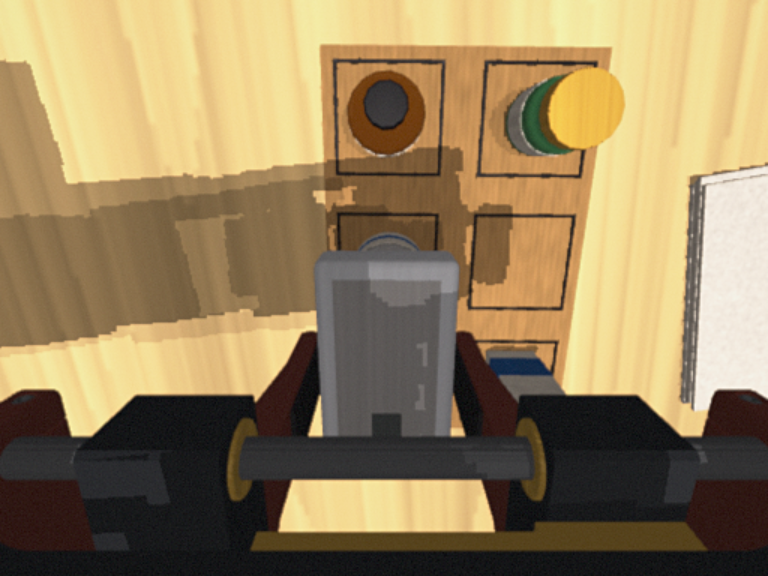

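Emit:
drive_tool(
  motion=[
    [2,0,-15,-0.002,-0.002,-0.009,255],
    [0,0,0,0,0,0,255],
    [0,0,-25,0,0,0,255],
    [0,0,-25,0,0,0,255],
    [0,0,0,0,0,0,255],
    [0,0,0,0,0,0,255],
  ],
)

```text
time_s: 29.82
eef_pos: [0.5398, 0.041, 0.1125]
ee_rot: [179.8, 0.0, 85.1]
contact_force: [-0.2, 0.2, -0.7]
grip_width: 0.0537
```

```bash
python3 -c "
from h import *
to(.537,.048,.066,85.6)"
```

```text
t 29.8167 d mm [ -2.8275   7.0119 -46.5222] rv [0.0008 0.0036 0.0092] pos [0.5398 0.041  0.1125] rot [179.7899   0.0317  85.0708] w 0.053749111315907906 F [-0.1534  0.1855 -0.7008]
```

Emit:
drive_tool(
  motion=[
    [-3,7,-5,0.001,0.004,0.009,255],
    [0,0,0,0,0,0,255],
    [0,0,-22,0,0,0,255],
    [0,0,0,0,0,0,255],
    [0,0,0,0,0,0,255],
  ],
)

```text
time_s: 30.23
eef_pos: [0.5399, 0.0475, 0.0903]
ee_rot: [179.7, -0.1, 85.5]
contact_force: [0.4, -0.6, -1.0]
grip_width: 0.0536
```

```bash
python3 -c "
from h import *
to(.537,.048,.066,85.6)"
```

```text
t 30.2333 d mm [ -2.9268   0.4841 -24.2896] rv [-0.0008  0.0058  0.0012] pos [0.5399 0.0475 0.0903] rot [179.6706  -0.069   85.5324] w 0.053637312003719566 F [ 0.3891 -0.6006 -0.9701]
```

Emit:
drive_tool(
  motion=[
    [-3,0,-5,-0.001,0.006,0.001,255],
    [0,0,0,0,0,0,255],
    [0,0,-11,0,0,0,255],
    [0,0,0,0,0,0,255],
    [0,0,0,0,0,0,255],
  ],
)

```text
time_s: 30.65
eef_pos: [0.5388, 0.0479, 0.0769]
ee_rot: [179.7, -0.0, 85.6]
contact_force: [-1.1, 0.2, -2.5]
grip_width: 0.0538
```

```bash
python3 -c "
from h import *
to(.537,.048,.066,85.6)"
```

```text
t 30.65 d mm [ -1.7612   0.0625 -10.8585] rv [ 0.      0.0045 -0.0006] pos [0.5388 0.0479 0.0769] rot [179.7456  -0.0175  85.6363] w 0.05376253023370809 F [-1.078   0.1565 -2.4729]
```

Emit:
drive_tool(
  motion=[
    [-2,0,-4,0,0.004,0,255],
    [0,0,0,0,0,0,255],
    [0,0,-5,0,0,0,255],
    [0,0,0,0,0,0,255],
    [0,0,0,0,0,0,255],
  ],
)

```text
time_s: 31.07
eef_pos: [0.5365, 0.0479, 0.0669]
ee_rot: [-180.0, 0.0, 85.6]
contact_force: [-0.5, 0.2, -1.3]
grip_width: 0.0542
```

```bash
python3 -c "
from h import *
to(.537,.048,.066,85.6)"
```

```text
t 31.0667 d mm [ 0.4995  0.0842 -0.9147] rv [ 0.0001 -0.0003 -0.0007] pos [0.5365 0.0479 0.0669] rot [-179.9844    0.0054   85.6384] w 0.05420375146670779 F [-0.5244  0.1541 -1.3203]
```

Emit:
drive_tool(
  motion=[
    [0,0,-1,0,0,0,255],
    [0,0,0,0,0,0,255],
    [0,0,0,0,0,0,255],
    [0,0,0,0,0,0,0],
    [0,0,0,0,0,0,0],
    [0,0,0,0,0,0,0],
    [0,0,0,0,0,0,0],
    [0,0,0,0,0,0,0],
    [0,0,15,0,0,0,0],
    [0,0,35,0,0,0,0],
    [0,0,40,0,0,0,0],
    [0,0,40,0,0,0,0],
  ],
)

```text
time_s: 32.07
eef_pos: [0.5304, 0.0474, 0.1924]
ee_rot: [-179.0, 0.1, 85.6]
contact_force: [0.7, 0.6, 0.3]
grip_width: 0.0877
```

Emit:
drive_tool(
  motion=[
    [-10,0,20,0,0,0,0],
    [-15,0,0,0,0,0,0],
    [-15,-10,0,0,0,0,0],
    [0,0,0,0,0,0,0],
    [0,0,0,0,0,0,0],
    [0,0,0,0,0,0,0],
  ],
)

```text
time_s: 32.57
eef_pos: [0.4955, 0.0379, 0.2246]
ee_rot: [179.8, -0.0, 85.6]
contact_force: [0.9, 0.9, -0.0]
grip_width: 0.0876
```

```bash
python3 -c "
from h import *
to();wrist('w16')
for n in ['scene','top']:
  im=grab_frame(n);np.save(f'pics/{n}1.npy',im)
cv2.imwrite('pics/s1.png',cv2.resize(np.load('pics/scene1.npy')[160:280,185:345,::-1],None,fx=5,fy=5,interpolation=cv2.INTER_CUBIC))
"
```

```text
t 32.5667 d mm [0. 0. 0.] rv [-0.0003  0.0029  0.    ] pos [0.4955 0.0379 0.2246] rot [179.8337  -0.0317  85.6192] w 0.08755306532863194 F [ 0.9469  0.9449 -0.024 ]
```

View pics/w16.png

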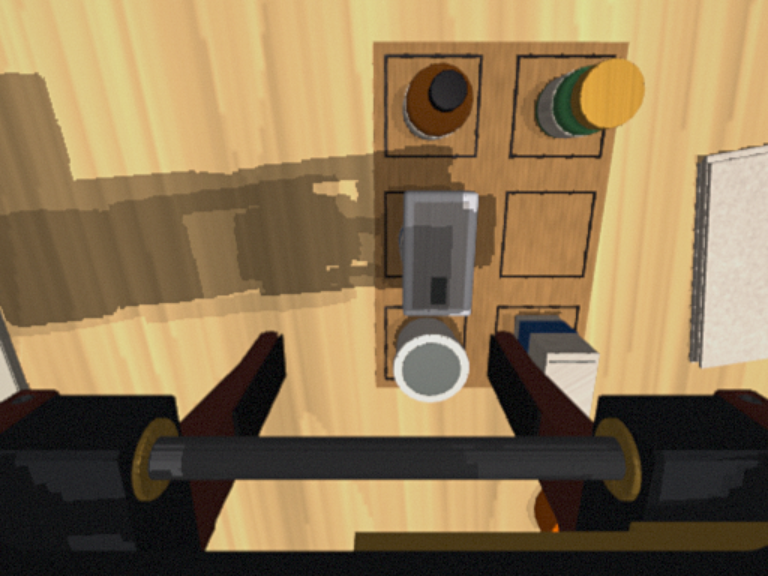

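View pics/s1.png

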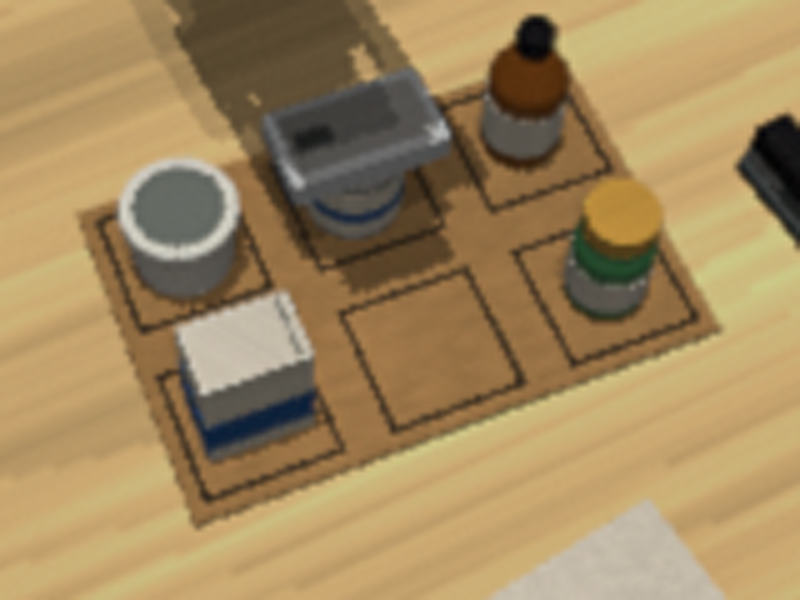

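```bash
python3 -c "
from h import *
p=np.load('pics/w16_p.npy')
W=wcast(p,np.array([[404,193],[478,193],[470,314],[403,314]])/1.5,.083); print(W.mean(0),np.degrees(np.arctan2(*(W[0]+W[1]-W[2]-W[3])[[1,0]])))
a=np.load('pics/top0.npy').astype(int);b=np.load('pics/top1.npy').astype(int)
for n,(x0,y0,x1,y1) in dict(stapler=(165,120,182,170),tape=(332,124,374,164),bottle=(200,176,222,200),tub=(268,178,298,208)).items(): print(n,abs(a-b)[y0:y1,x0:x1].mean())
"
```

```text
[0.5368 0.0473 0.083 ] 85.6643567040692
stapler 3.4098039215686273
tape 2.9198412698412697
bottle 5.209595959595959
tub 18.00925925925926
```

```bash
python3 -c "
from h import *
a=np.load('pics/top0.npy')[125:225,185:310,::-1];b=np.load('pics/top1.npy')[125:225,185:310,::-1]
cv2.imwrite('pics/cmp.png',cv2.resize(np.hstack([a,b]),None,fx=3.2,fy=3.2,interpolation=cv2.INTER_CUBIC))"
```

```text
(no output)
```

View pics/cmp.png

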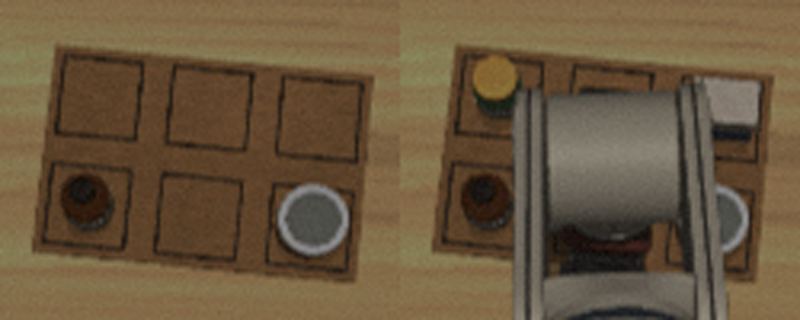

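The difference at the tub is only the arm covering part of it; the bottle and tub look unmoved. Handing in.

```bash
python3 -c "
from h import *
print(job.job_done())"
```

```text
the job is handed in; nothing more can be done
None
```

The job is handed in at about 33 s of the 115 s allowed; job_done gives no verdict. The can, jar and carton are in their squares (the bottle stood on the left), and the tin is on the can. The gripper was open and clear of everything at hand-in.

**Wrist-camera checks after each release**

| Item | Result |
|---|---|
| Can | about 1 mm from the square's centre (2 to 3 mm in a later view) |
| Jar | about 3 mm off |
| Carton | about 2 mm off, turned with the lines |
| Tin | about 1 mm from the can's centre, long side along the row to within about 0.1° |

- **Upright:** the last scene view shows everything upright and the tin level.
- **Stapler, tape roll and bottle:** almost no change between the first and last top pictures.
- **Tub:** the top-picture check was inconclusive because the arm covered part of it. It looks in place in the last wrist and scene views, but I did not measure it.
- **Cameras that disagreed:** the top camera read up to about 8 mm off from the wrist camera, mostly in x. I used the wrist readings because they agreed from view to view.

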